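Clamp a flanged tube onto the vacuum port

TASK

Take the straight tube with one round flange out of the two-bay store rack, lay it in the open V rest and let go so as to change your grip, and then lower it by hand, not dropping it, into the open cradle of the vacuum port with its flange fully against the port's fixed flange. Then swing the hinged clamp ring over both flanges until it is fully shut, and after that swing the latch up over the ring's tab until it is fully closed. Leave the thicker-tailed fitting in its bay, and do not push or knock over the other things on the bench.

Things in the scene. Friction and masses are not known exactly. Their poses are not given: they have to be found in the camera images.
- spool_mid (a point): The task's tube: plain steel, 130 mm long, 26 mm diameter, with one round flange (40 mm diameter, 8 mm thick) at one end, the other end plain; about 0.2 kg, centre of mass 48 mm from the flange face. This point is on its axis at mid length. Its y axis runs from flange to plain tail; it may be rolled about it. It starts lying level in one of the rack's two bays.
- spool_face (a point): Centre of the outer face of the tube's flange, the end that meets the port; 65 mm from spool_mid. Same axes.
- reducer_mid (a point): The other fitting, in the rack's other bay: 26 mm steel tube, 113 mm long, 32 mm collar at the covered end, thick 38 mm collar 88 to 113 mm from that end. Point on its axis, 55 mm from the covered end; y axis towards the thick collar. Leave it in its bay.
- rack: Fixed grey rack, origin on the bench. Two bays along its y, at x = -45 and +45 mm; a stored tube's axis is 55 mm up, flange face at y = 0 to 2 mm, tail to +y. Walls 4 mm beside the tube, up to 81 mm above the bench, cover y = -12 to 70 mm, open only on top: only the tail beyond can be gripped (middle at y = 98 mm). It lifts straight up and out.
- rest: Fixed open rest for changing grip, base 70 x 85 mm, origin on the bench under its middle. V-notched plates 6 mm thick at its y = -26 and +26 mm hold a 26 mm tube along its y, axis 55 mm up (notch mouths 38 mm wide, level with that axis). With the flange face at y = -44 mm the tube is free to grip both 38 mm and 98 mm from the flange face.
- station: The vacuum port, fixed, base plate 90 x 290 mm; origin on the bench below the face of its fixed flange, pipe axis along y, 62 mm up. The fixed pipe goes to -y into a grey block (y = -95 to -165 mm, 126 mm high with gauge). The tube must lie along y, tail to +y, in V notches at y = 20 and 95 mm. Ring hinge on the +x side, latch on the -x side.
- port_face (a point): Centre of the fixed flange's face (40 mm diameter), 62 mm up, looking along the port's +y. The tube's flange face must end against it. The first notch plate starts at port y = 17 mm, so the 8 mm flange can be lowered with a gap of 1 to 8 mm and then slid to -y until the faces touch. The clamp's lower half (inner radius 22.5 mm) is fixed below.
- cheeks (a point): On the pipe axis (62 mm up) at port y = 93.5 mm, midway between two upright cheek plates that cover port y = 62 to 125 mm, 17.5 mm either side of the axis and up to 97 mm above the bench, open on top. The tube's tail goes between them; fingers do not fit there, so hold the tube near its flange, about 38 mm from the face. Same axes as station.
- ring (a joint): Angle (rad) of the clamp's upper half about its hinge (parallel to port y, at port x = +31 mm, 62 mm up). 0 = shut; starts 2.55 to 2.9, lying back to +x; stops at 0 and 2.95. Closes over the top towards -x. Stiff (0.08 N m), stays where left. It will not shut if the tube's flange stands over 3 mm off, nor if the latch is already up. 28 mm wide, outer radius 27.5 mm.
- ring_bar (a point): Grip point on the ring's round bar: 10 mm diameter, parallel to the hinge and 85 mm from it, sticking out of the ring's tab to port -y. This point is at port y = -33 mm, 20 mm from the bar's end and from the tab. Can be pinched from above; the bar turns in the pinch. Ring shut: bar at port x = -54 mm, 62 mm up.
- latch (a joint): Angle (rad) of the latch about its pivot (parallel to port y, at port x = -44 mm, 36 mm up). 0 = upright, latched, its claw over the ring's tab; starts 1.0 to 1.35, leaning out to -x; stops at 0 and 1.5. Stiff (0.05 N m), stays where left.
- latch_bar (a point): Grip point on the latch's round bar: 10 mm diameter, parallel to the pivot and 66 mm from it, spanning port y = 14 to 55 mm; this point at port y = 35 mm. Can be pinched from above; the bar turns in the pinch. Latched, it is straight above the pivot, 102 mm above the bench.
- beaker: Bystander: glass beaker, 68 mm wide, 85 mm high, origin at its underside.
- bottle: Bystander: amber bottle, 60 mm wide, 130 mm high, origin at its underside.
- jar: Bystander: white jar, 52 mm wide, 60 mm high, origin at its underside.
- slidebox: Bystander: blue flat box 85 x 110 x 32 mm, origin at its underside.
- gasket: Bystander: steel ring, 48 mm wide, 10 mm high, flat on the bench, origin at its underside.
- wrench: Bystander: wrench 160 mm long lying on the bench.
Mind the look-alikes: they are no part of the job. Leave any purple or yellow look-alike of the part that bears spool_mid alone.

How it is judged:
On the way, in this order (a step that is already met when the one before it is completed fails the run):
1. the tube lies let go in the V rest (x of spool_mid in the frame of rest between -0.012 and 0.012 m and y of spool_mid in the frame of rest between -0.06 and 0.06 m and z of spool_mid in the frame of rest between 0.05 and 0.062 m and angle between the y axis of spool_mid and the y axis of rest, either way round below 0.2 rad and contact force between the fingers and spool below 0.05 N and linear speed of spool below 0.03 m/s), for 0.1 s.
2. the tube is lowered in the hand into the port's cradle (flange within 12 mm of home) (y of spool_face in the frame of station between -0.01 and 0.012 m and x of spool_face in the frame of station between -0.012 and 0.012 m and z of spool_face in the frame of station between 0.05 and 0.074 m and angle between the y axis of spool_mid and the y axis of station, either way round below 0.15 rad and contact force between the fingers and spool above 0.5 N).
3. the tube lies home in the cradle with its flange against the fixed flange (within 3 mm) (y of spool_face in the frame of station between -0.0025 and 0.003 m and x of spool_face in the frame of station between -0.004 and 0.004 m and z of spool_face in the frame of station between 0.058 and 0.066 m and angle between the y axis of spool_mid and the y axis of station, either way round below 0.06 rad), for 0.2 s.
4. the clamp ring is shut over both flanges, the tube still home (all of step 3 and value of joint ring below 0.1 rad), for 0.2 s.
5. the latch is closed over the shut ring (all of step 4 and value of joint latch below 0.12 rad), for 0.2 s.
At the end, for the whole second after the job is handed in: The tube lies still in the port's cradle, coaxial within 4 mm and 0.06 rad, flange face within 3 mm of the fixed flange; ring within 0.10 rad of shut; latch within 0.12 rad of closed (all of step 5 and value of joint ring above -0.1 rad and linear speed of spool below 0.02 m/s); the robot touches nothing.
It fails at once if the other fitting is taken from or shifted in its bay (more than 20 mm) (distance of reducer_mid from where it was at the start of the episode above 0.02 m).
It fails at once if the beaker, bottle or jar is pushed more than 40 mm or knocked over (distance of any of beaker, bottle, jar from where it was at the start of the episode above 0.04 m or angle between any of beaker, bottle, jar's own z axis and vertical above 0.5 rad).
It fails at once if the blue box, steel ring or wrench is pushed more than 50 mm (distance of any of slidebox, gasket, wrench from where it was at the start of the episode above 0.05 m).
It also fails if it takes over 72 s, if anything falls off the work surface, if the arm or the gripper's body presses on something with over 40 N, if the wrist force passes 120 N, or if a joint passes its speed limit or range.

ROBOT

A 6-joint arm with a two-finger parallel gripper is mounted at the origin on the work surface. World frame = base frame: x ahead of the robot, y to its left, z up, the work surface at z = 0. Lengths are in m, angles in rad, forces in N, time in s.
With the tool pointing down it reaches from about 0.3 to 0.825 m from the base axis. Payload 5.4 kg.
Tool frame: the origin (TCP) lies midway between the tips of the shut fingers; the grasp point (between the pads) lies grip_depth behind it (grip_depth is the distance from the TCP to the grasp point, in m); z points along the fingers, y is the direction in which the jaws open and shut (so a half turn about z gives the same grasp; the last joint's range is limited). The gripper opens to 92 mm and grips with 3 to 60 N. Pads are 20 mm wide; open, the fingers measure 128 mm over their backs; the gripper's body (75 mm by 189 mm) begins 69 mm behind the grasp point.
Start: joints at [-1.452, 0.158, 1.597, -0, 1.386, -0.21], TCP at [0.186, -0.544, 0.215] pointing down, gripper open.
Joint ranges: [-2.91, 2.91], [-0.94, 2.29], [0.18, 2.7], [-1.29, 4.43], [0.17, 2.64], [-3, 3]. Speed limits (rad/s): [2.57, 2.57, 3.14, 3.14, 3.14, 3.14].

INTERFACE

Orientations are given as a unit quaternion [x, y, z, w].
In Python, from station import * gives the robot as it stands. The module is installed in compiled form; this text tells all that it offers.
- The arm moves only by the shell command python3 -m creep 'ROWS'. ROWS is a JSON object of lists of equal length, an entry for each row: "delta_pos": the shift along the tool's x, y, z in cm, a list of three; "delta_rot": the turn, a rotation vector about the tool's x, y, z in rad, a list of three; "grip": the closure, from 0 (fully open) to 1 (shut). In form: {"delta_pos": [[tx, ty, tz], ...], "delta_rot": [[wx, wy, wz], ...], "grip": [grip, ...]}. A call has 1 to 8 rows; each row is the pose to reach, as a shift and turn from the pose measured when the call began, along the tool's axes at that moment; what a row does not reach only later rows make up. A row lasts 1/12 s, in which the tool goes at most 41.7 mm and 7.16 degrees, less where a joint would pass 70% of its speed; a pose out of reach is approached as far as the arm can. A call with a gripper value outside its range is refused whole. The fingers move at their own pace and stop on an object; the grip force is fixed at half the most. Time passes only in rows, so rows that repeat a pose let the fingers close. It gives the time, the measured TCP pose, the force and the opening at its end, in the units of the state.
- sense(): the state, without advancing time (a new reading comes with each control period).
- grab_frame(name): name is "scene" or "side" or "wrist"; returns the picture (400x640x3 uint8, blue, green, red); there is no depth.
- calibration(name): a dict with "fovy" (degrees; the focal length in pixels is half the picture's height over the tangent of half this angle, whatever the lens; pixels are square), "cx", "cy" (the principal point, pixels), "world_from_camera" (4x4, takes a point from camera to world coordinates). Camera axes: x right, y up, looking along -z (the intrinsics and any distortion apply to the point x, -y, -z); pixel columns grow to the right and rows downward; lengths in m; the calibration is good to about 2 mm. A picture is of the moment at which its call begins: read the wrist's pose just before it. calibration takes no time and is no camera call; for the wrist camera it gives the pose at the moment of the call.
- finish_job(): hands the job in, once; it reports no verdict.
The state is a dict: "t": time; "joint_positions": joint angles; "qvel": joint speeds; "joint_efforts": joint torques, N m; "eef_pos": TCP position; "eef_rot": TCP orientation; "force": force on the tool from outside, world axes, zero at the start; "torque": the same for the moment, N m; "grip_width": finger opening in m.
Only numpy, scipy, OpenCV 4.12 (cv2) and the standard library are available. Lean on these libraries where they do the work, as an engineer would, in place of code of your own. Each camera call takes 0.05 s, during which the arm holds its last target.

## Working session

There is one attempt and no reset: what is moved stays moved. The work goes in short steps, Python scripts to look and compute and a shell command to move; the robot and the scene stay as the last step left them, time stands still between calls to the robot, and variables do not carry over. Pictures are saved under pics/ and viewed, and the job is handed in when it is done.

```bash
mkdir -p pics
cat > h.py <<'E'
from station import *
import numpy as np, cv2
from scipy.spatial.transform import Rotation as R
E
python3 - <<'E'
from h import *
s=sense()
for k,v in s.items(): print(k,np.round(v,4))
for n in ["scene","side","wrist"]:
    c=calibration(n); print(n,{k:(np.round(v,4).tolist()) for k,v in c.items()})
    cv2.imwrite(f"pics/{n}0.png",grab_frame(n))
E
```

```text
t 0.0
joint_positions [-1.4521  0.159   1.5982 -0.      1.3862 -0.2101]
qvel [ 0.0001 -0.0002  0.0004  0.0017  0.0002  0.0007]
joint_efforts [-9.00000e-04 -3.85570e+01 -3.22106e+01  6.98000e-02  3.77000e-02
 -1.00000e-04]
eef_pos [ 0.1856 -0.5436  0.2136]
eef_rot [ 9.865e-01  1.637e-01  0.000e+00 -9.000e-04]
force [-1.2008  0.3392  0.3025]
torque [ 0.0086 -0.0116 -0.0449]
grip_width 0.0919
scene {'fovy': 51.9581, 'cx': 323.8935, 'cy': 196.5387, 'world_from_camera': [[0.5426, -0.6565, 0.524, 1.2837], [0.8399, 0.4136, -0.3514, -0.3733], [0.014, 0.6308, 0.7758, 1.115], [0.0, 0.0, 0.0, 1.0]]}
side {'fovy': 52.903, 'cx': 319.6003, 'cy': 199.2327, 'world_from_camera': [[-0.9016, 0.26, -0.3456, 0.1594], [-0.4321, -0.509, 0.7444, 0.9471], [0.0177, 0.8205, 0.5713, 0.7594], [0.0, 0.0, 0.0, 1.0]]}
wrist {'fovy': 59.5777, 'cx': 315.4933, 'cy': 200.1414, 'world_from_camera': [[0.3218, 0.9074, 0.2702, 0.2621], [-0.9468, 0.3089, 0.0904, -0.5175], [-0.0014, -0.2849, 0.9586, 0.3846], [0.0, 0.0, 0.0, 1.0]]}
```

View pics/scene0.png

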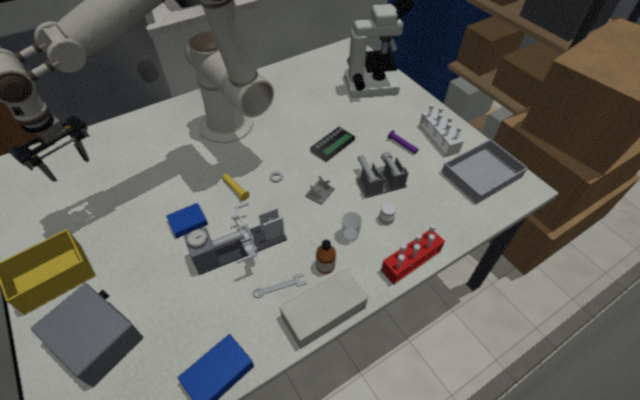

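View pics/side0.png

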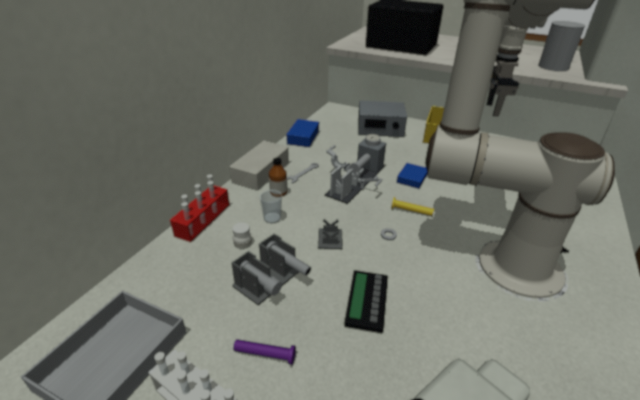

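View pics/wrist0.png

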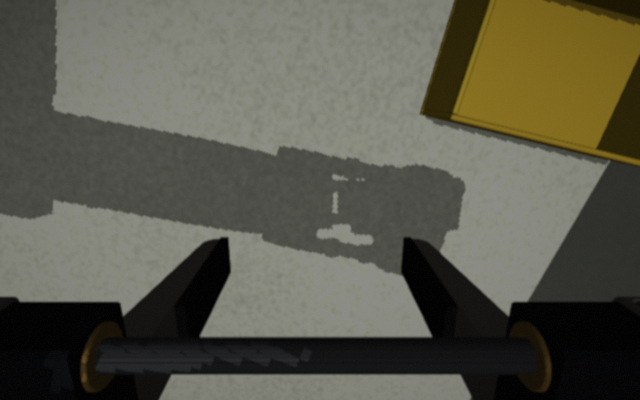

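The scene camera shows the rack at about (383,175), the rest at (320,190) and the station at (235,240). Next I'll enlarge those areas.

Run:
```python
import cv2
a=cv2.imread("pics/scene0.png");b=cv2.imread("pics/side0.png")
cr=lambda im,x,y,w,h,n,s:cv2.imwrite(n,cv2.resize(im[y:y+h,x:x+w],None,fx=s,fy=s,interpolation=cv2.INTER_CUBIC))
cr(a,295,125,130,95,"pics/s1.png",6)
cr(b,210,205,150,110,"pics/d1.png",5)
cr(a,165,190,130,95,"pics/s2.png",6)
cr(b,315,125,80,90,"pics/d2.png",6)
```

```text
(no output)
```

View pics/s1.png

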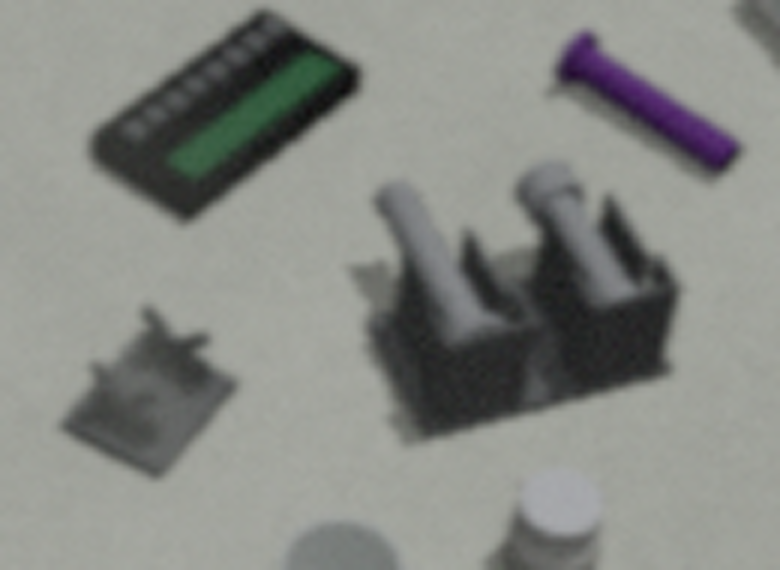

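View pics/d1.png

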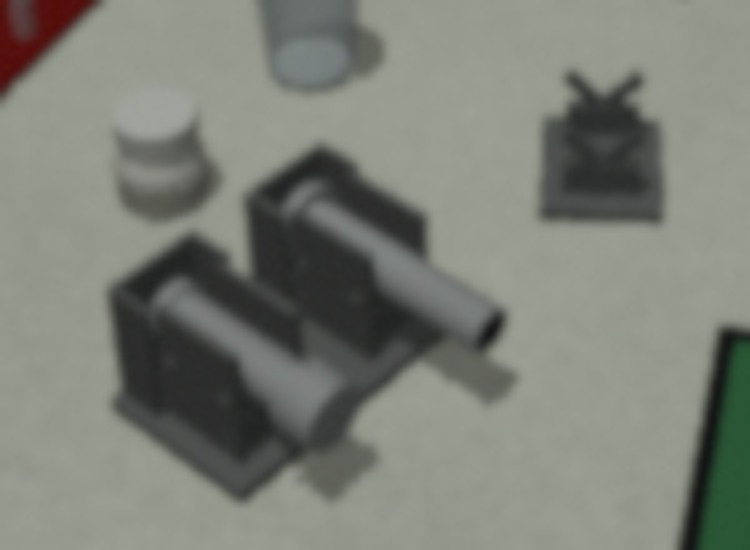

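View pics/s2.png

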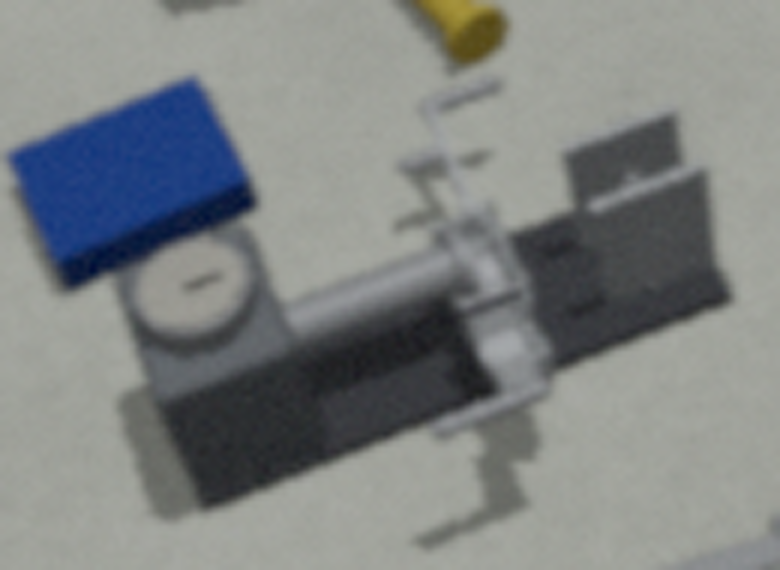

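View pics/d2.png

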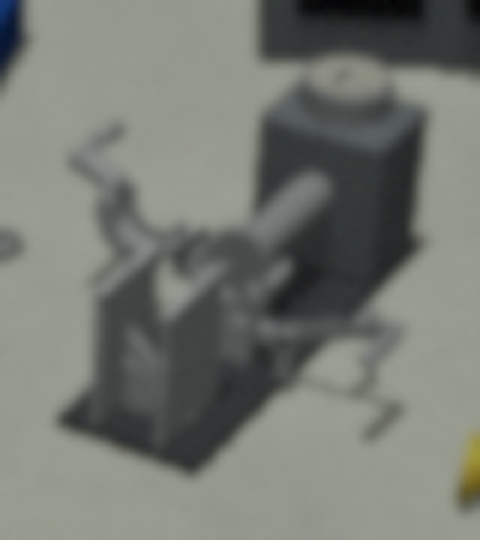

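Candidates for the tube in the scene image:
- the plain tail in the left bay at about (361,157)
- the thick-tailed reducer in the right bay at about (387,156)
- the purple look-alike at (403,142)
- the yellow look-alike at (235,186)

I choose the left-bay one, since it has a uniform 26 mm tail. It shows in the side view with its tail at about (308,270). Next is a coarse localisation.

```bash
cat >> h.py <<'E'
def K(c,h=400):
    f=h/2/np.tan(np.radians(c["fovy"])/2); return f
def ray(c,px):
    f=K(c); M=np.array(c["world_from_camera"]); d=np.array([(px[0]-c["cx"])/f,-(px[1]-c["cy"])/f,-1.0])
    d=M[:3,:3]@d; return M[:3,3],d/np.linalg.norm(d)
def onz(c,px,z):
    o,d=ray(c,px); return o+d*(z-o[2])/d[2]
def tri(l):
    A=np.zeros((3,3));b=np.zeros(3)
    for c,p in l:
        o,d=ray(c,p);P=np.eye(3)-np.outer(d,d);A+=P;b+=P@o
    x=np.linalg.solve(A,b)
    res=[np.linalg.norm((np.eye(3)-np.outer(d,d))@(x-o)) for o,d in (ray(c,p) for c,p in l)]
    return x,res
def proj(c,X):
    M=np.array(c["world_from_camera"]); q=M[:3,:3].T@(np.asarray(X)-M[:3,3]); f=K(c)
    return np.array([c["cx"]+f*q[0]/-q[2], c["cy"]-f*q[1]/-q[2]])
E
python3 - <<'E'
from h import *
s=calibration("scene");d=calibration("side")
S=lambda x,y:(295+x/6,125+y/6); D=lambda x,y:(210+x/5,205+y/5)
S2=lambda x,y:(165+x/6,190+y/6); D2=lambda x,y:(315+x/6,125+y/6)
p=lambda n,v:print(n,np.round(v,4))
p("rack base corner front-left",onz(s,S(415,440),0)); p("rack front right",onz(s,S(668,372),0))
p("side corners",[onz(d,D(115,405),0),onz(d,D(245,500),0)])
p("spool tail scene z=.055",onz(s,S(395,192),.06)); p("side",onz(d,D(490,325),.055))
p("spool face side",onz(d,D(305,195),.06))
p("rest base scene",[onz(s,S(x,y),.004) for x,y in [(65,428),(158,478),(238,382)]])
p("rest base side",[onz(d,D(x,y),.004) for x,y in [(540,215),(662,218),(662,120),(545,120)]])
p("st base scene",[onz(s,S2(x,y),0.0) for x,y in [(205,510),(732,300)]])
p("st base side",[onz(d,D2(x,y),0.0) for x,y in [(60,420),(190,475),(422,240)]])
E
```

```text
rack base corner front-left [0.6123 0.2465 0.    ]
rack front right [0.651  0.4056 0.    ]
side corners [[ 0.6478  0.4005 -0.    ]
 [ 0.5566  0.4228 -0.    ]]
spool tail scene z=.055 [0.4878 0.3168 0.06  ]
side [0.4799 0.3154 0.055 ]
spool face side [0.6072 0.2785 0.06  ]
rest base scene [[0.4988 0.0772 0.004 ]
 [0.5587 0.103  0.004 ]
 [0.5233 0.1818 0.004 ]]
rest base side [[0.5171 0.1804 0.004 ]
 [0.455  0.1519 0.004 ]
 [0.4889 0.0718 0.004 ]
 [0.5511 0.1033 0.004 ]]
st base scene [[ 0.5861 -0.3521  0.    ]
 [ 0.6186 -0.0666  0.    ]]
st base side [[ 0.6134 -0.0731  0.    ]
 [ 0.5282 -0.0572  0.    ]
 [ 0.495  -0.3606  0.    ]]
```

```bash
cat >> h.py <<'E'
def go(x,y,z,psi):
    "print delta for tool-down target TCP"
    s=sense(); Rm=R.from_quat(s["eef_rot"]); p=np.array(s["eef_pos"])
    dp=Rm.inv().apply(np.array([x,y,z])-p)*100
    c,n=np.cos(psi),np.sin(psi)
    T=R.from_matrix(np.array([[c,n,0],[n,-c,0],[0,0,-1.]]))
    dr=(Rm.inv()*T).as_rotvec()
    print("t",round(s["t"],2),"pos",np.round(p,4),"psi",round(np.arctan2(*Rm.as_matrix()[[1,0],0]),4),"gw",round(s["grip_width"],4),"F",np.round(s["force"],1))
    print("dpos",np.round(dp,2).tolist(),"drot",np.round(dr,3).tolist())
E
python3 -c "
import station
print([n for n in dir(station) if not n.startswith('_')])
from h import *
print(getattr(station,'grip_depth',None))
go(.56,-.17,.27,1.458)"
```

```text
['PlanningError', 'calibration', 'finish_job', 'grab_frame', 'grip_depth', 'sense']
0.0187
t 0.15 pos [ 0.1856 -0.5437  0.2138] psi 0.3288 gw 0.0921 F [0.1 0.1 0.7]
dpos [47.5, -23.29, -5.57] drot [-0.001, -0.001, -1.129]
```

```bash
python3 -m creep '{"delta_pos":[[47.5,-23.3,-5.6],[47.5,-23.3,-5.6],[47.5,-23.3,-5.6],[47.5,-23.3,-5.6],[47.5,-23.3,-5.6],[47.5,-23.3,-5.6],[47.5,-23.3,-5.6],[47.5,-23.3,-5.6]],"delta_rot":[[0,0,-1.129],[0,0,-1.129],[0,0,-1.129],[0,0,-1.129],[0,0,-1.129],[0,0,-1.129],[0,0,-1.129],[0,0,-1.129]],"grip":[0.3,0.3,0.3,0.3,0.3,0.3,0.3,0.3]}'
python3 -c "
from h import *
go(.56,-.17,.27,1.458)"
```

```text
t: 0.82
eef_pos: [0.4211, -0.3079, 0.2496]
eef_rot: [0.785, 0.619, 0.0, -0.001]
force: [0.3, -1.1, 0.5]
grip_width: 0.0646
t 0.82 pos [ 0.4211 -0.3079  0.2496] psi 1.3348 gw 0.0646 F [ 0.3 -1.1  0.5]
dpos [16.66, 10.28, -2.03] drot [-0.0, -0.001, -0.123]
```

```bash
python3 -m creep '{"delta_pos":[[16.7,10.3,-2],[16.7,10.3,-2],[16.7,10.3,-2],[16.7,10.3,-2],[16.7,10.3,-2],[16.7,10.3,-2],[16.7,10.3,-2]],"delta_rot":[[0,0,-0.123],[0,0,-0.123],[0,0,-0.123],[0,0,-0.123],[0,0,-0.123],[0,0,-0.123],[0,0,-0.123]],"grip":[0.3,0.3,0.3,0.3,0.3,0.3,0.3]}'
cat >> h.py <<'E'
import json
def snap(tag):
    s=sense(); c=calibration("wrist"); im=grab_frame("wrist")
    cv2.imwrite(f"pics/{tag}.png",im)
    json.dump({k:np.asarray(v).tolist() for k,v in c.items()},open(f"pics/{tag}.json","w"))
def cal(tag): return json.load(open(f"pics/{tag}.json"))
E
python3 -c "
from h import *
snap('w1')
go(.56,-.17,.27,1.458)"
```

```text
t: 1.4
eef_pos: [0.5608, -0.1683, 0.2693]
eef_rot: [0.745, 0.667, 0.0, -0.001]
force: [-0.6, -0.5, -0.1]
grip_width: 0.0646
t 1.45 pos [ 0.5601 -0.1694  0.2692] psi 1.459 gw 0.0643 F [-0.   0.1 -0.4]
dpos [-0.07, -0.0, -0.08] drot [-0.001, -0.001, 0.001]
```

View pics/w1.png

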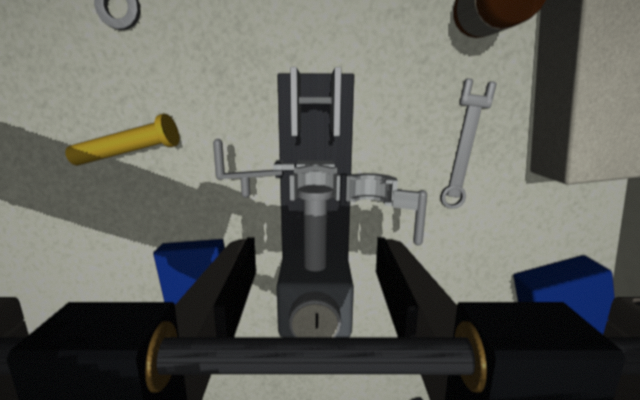

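Wrist view: the station axis is vertical near column 315, cheeks at (293–340, 70–140), ring bar (419,195–240) leaning right (+x), latch bar (219,142–178) on the left. I'll take a second view from +y, on the way to the rest.

```bash
python3 -m creep '{"delta_pos":[[14,0,0],[14,0,0],[14,0,0],[14,0,0],[14,0,0],[14,0,0]],"delta_rot":[[0,0,0],[0,0,0],[0,0,0],[0,0,0],[0,0,0],[0,0,0]],"grip":[0.3,0.3,0.3,0.3,0.3,0.3]}'
python3 -c "
from h import *
snap('w2')
a=cv2.imread('pics/w1.png');b=cv2.imread('pics/w2.png')
cv2.imwrite('pics/w1c.png',cv2.resize(a[60:260,190:440],None,fx=3,fy=3,interpolation=2))
cv2.imwrite('pics/w2c.png',cv2.resize(b[200:400,190:440],None,fx=3,fy=3,interpolation=2))
go(.513,.306,.2,2.86)"
```

```text
t: 1.95
eef_pos: [0.5751, -0.0311, 0.2691]
eef_rot: [0.746, 0.666, -0.001, -0.001]
force: [0.1, -0.0, -0.7]
grip_width: 0.0644
t 2.0 pos [ 0.5752 -0.0319  0.2691] psi 1.4575 gw 0.0646 F [0.3 0.7 0.1]
dpos [32.86, -9.99, 6.95] drot [-0.001, -0.002, -1.403]
```

View pics/w2.png

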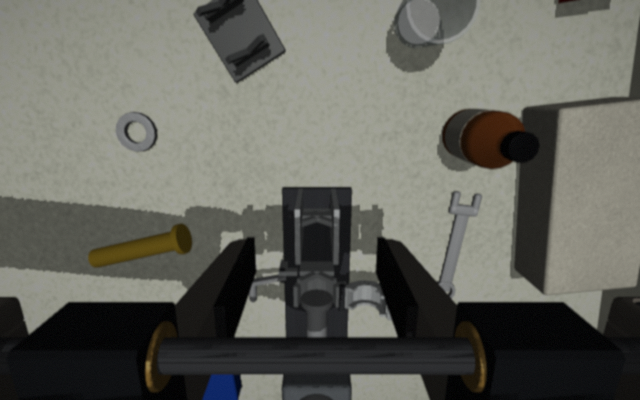

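View pics/w1c.png

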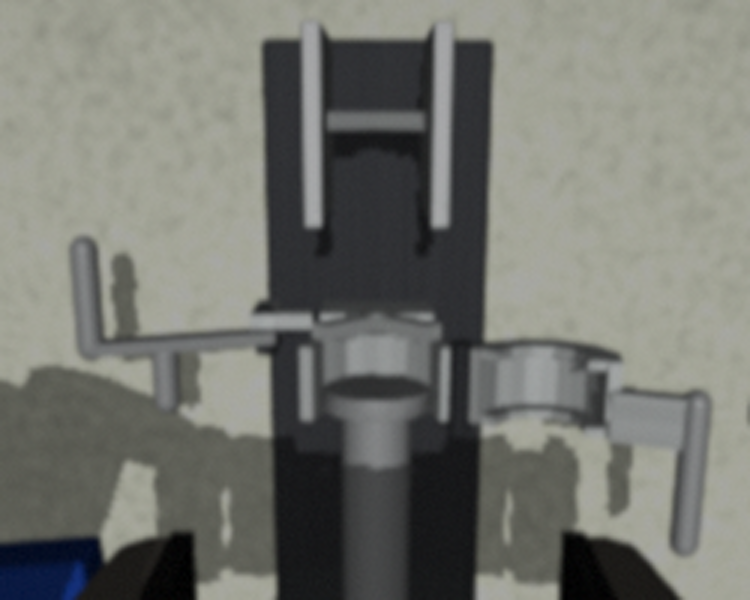

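View pics/w2c.png

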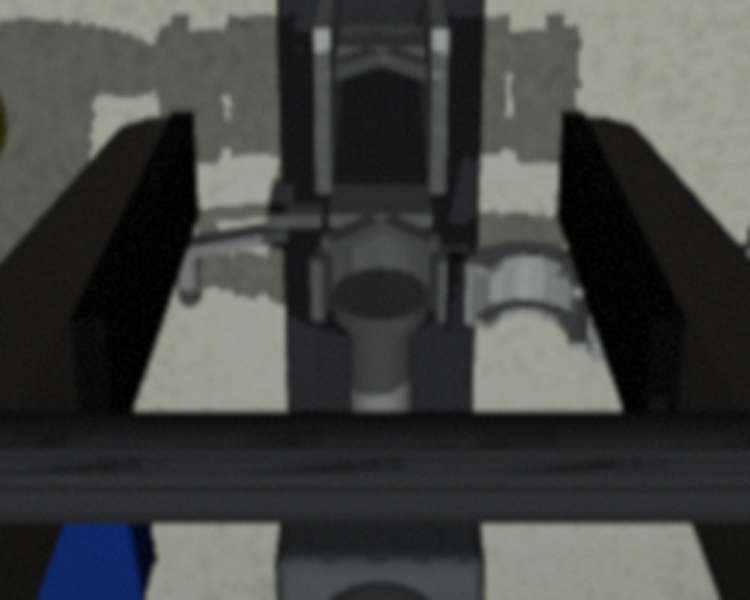

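```bash
python3 -c "
from h import *
c=cal('w1');W=lambda x,y:(190+x/3,60+y/3)
p=lambda n,v:print(n,np.round(v,4).tolist())
p('base',[onz(c,W(*q),.008) for q in [(263,40),(492,40)]])
p('cheek tops inner',[onz(c,W(*q),.097) for q in [(322,22),(434,22),(324,227),(431,227)]])
d=cal('w2')
p('base w2',[onz(d,q,.008) for q in [(283,187),(351,187)]])
p('ringbar w1',[onz(c,W(*q),.095) for q in [(698,400),(685,545)]])
p('latchbar w1',[onz(c,W(*q),.06) for q in [(83,243),(91,345)]])
"
```

```text
base [[0.5286, -0.0571, 0.008], [0.617, -0.067, 0.008]]
cheek tops inner [[0.5558, -0.0603, 0.097], [0.59, -0.0641, 0.097], [0.5486, -0.1222, 0.097], [0.5831, -0.126, 0.097]]
base w2 [[0.53, -0.0561, 0.008], [0.6162, -0.0658, 0.008]]
ringbar w1 [[0.6682, -0.1945, 0.095], [0.6623, -0.2477, 0.095]]
latchbar w1 [[0.4593, -0.1219, 0.06], [0.4551, -0.1592, 0.06]]
```

```bash
python3 -c "
from h import *
go(.505,.14,.25,2.0)"
```

```text
t 2.0 pos [ 0.5752 -0.0319  0.2691] psi 1.4575 gw 0.0646 F [0.3 0.7 0.1]
dpos [16.28, -8.91, 1.94] drot [-0.002, -0.001, -0.543]
```

```bash
python3 -m creep '{"delta_pos":[[16.3,-8.9,1.9],[16.3,-8.9,1.9],[16.3,-8.9,1.9],[16.3,-8.9,1.9],[16.3,-8.9,1.9],[16.3,-8.9,1.9],[16.3,-8.9,1.9]],"delta_rot":[[0,0,-0.543],[0,0,-0.543],[0,0,-0.543],[0,0,-0.543],[0,0,-0.543],[0,0,-0.543],[0,0,-0.543]],"grip":[0.3,0.3,0.3,0.3,0.3,0.3,0.3]}'
python3 -c "
from h import *
snap('w3')
go(.513,.306,.2,2.86)"
```

```text
t: 2.58
eef_pos: [0.5053, 0.1389, 0.2503]
eef_rot: [0.541, 0.841, -0.001, -0.001]
force: [0.0, -0.4, -0.3]
grip_width: 0.0644
t 2.63 pos [0.5057 0.1384 0.2505] psi 1.9977 gw 0.0643 F [ 0.   0.3 -0.1]
dpos [14.96, 7.61, 5.04] drot [-0.001, -0.001, -0.862]
```

View pics/w3.png

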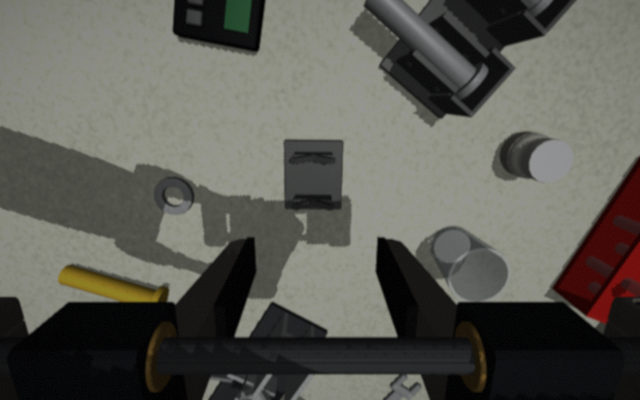

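The rest is at (285–344, 140–209), square to the tool. The plain tube runs from its tail at (372,5) to the flange at (470,75). On to the rack.

```bash
python3 -m creep '{"delta_pos":[[15,7.6,3],[15,7.6,3],[15,7.6,3],[15,7.6,3],[15,7.6,3],[15,7.6,3],[15,7.6,3],[15,7.6,3]],"delta_rot":[[0,0,-0.862],[0,0,-0.862],[0,0,-0.862],[0,0,-0.862],[0,0,-0.862],[0,0,-0.862],[0,0,-0.862],[0,0,-0.862]],"grip":[0.3,0.3,0.3,0.3,0.3,0.3,0.3,0.3]}'
python3 -c "
from h import *
snap('w4')
go(.513,.306,.2,2.86)
c=cal('w3')
a=cv2.imread('pics/w3.png')
cv2.imwrite('pics/w3c.png',cv2.resize(a[125:225,260:370],None,fx=6,fy=6,interpolation=2))
"
```

```text
t: 3.3
eef_pos: [0.5144, 0.3045, 0.2203]
eef_rot: [0.141, 0.99, -0.001, -0.001]
force: [-0.0, 0.1, -0.3]
grip_width: 0.0643
t 3.35 pos [0.5142 0.3045 0.2204] psi 2.8541 gw 0.0645 F [ 0.5 -1.3 -0.6]
dpos [0.16, 0.11, 2.04] drot [-0.001, -0.001, -0.006]
```

View pics/w4.png

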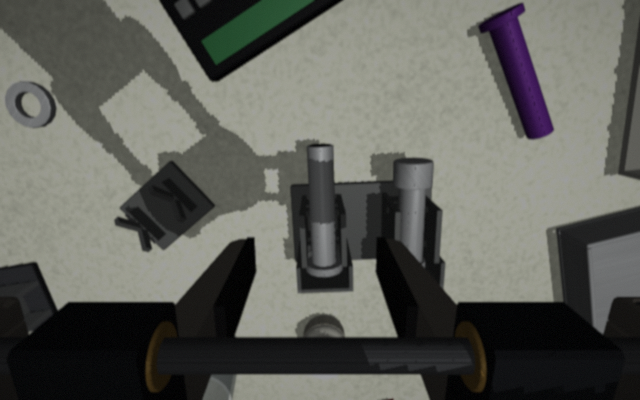

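View pics/w3c.png

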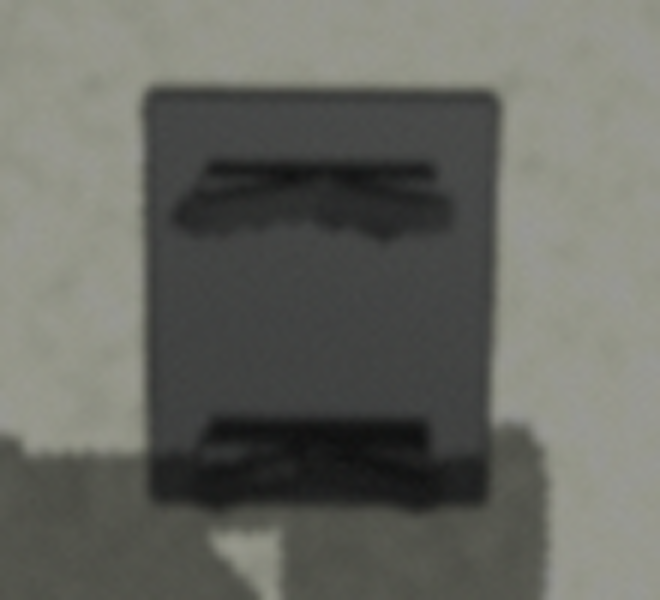

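```bash
python3 -c "
from h import *
a=cv2.imread('pics/w4.png')
cv2.imwrite('pics/w4c.png',cv2.resize(a[130:300,270:460],None,fx=4,fy=4,interpolation=2))
a=cv2.imread('pics/w3.png')
cv2.imwrite('pics/w3d.png',cv2.resize(a[0:125,340:530],None,fx=4,fy=4,interpolation=2))
c=cal('w3');W=lambda x,y:(260+x/6,125+y/6)
p=lambda n,v:print(n,np.round(v,4).tolist())
p('rest base',[onz(c,W(*q),.006) for q in [(147,90),(498,92),(487,503),(151,500)]])
"
```

```text
rest base [[0.4586, 0.1524, 0.006], [0.5216, 0.1806, 0.006], [0.5564, 0.1031, 0.006], [0.4925, 0.0747, 0.006]]
```

View pics/w4c.png

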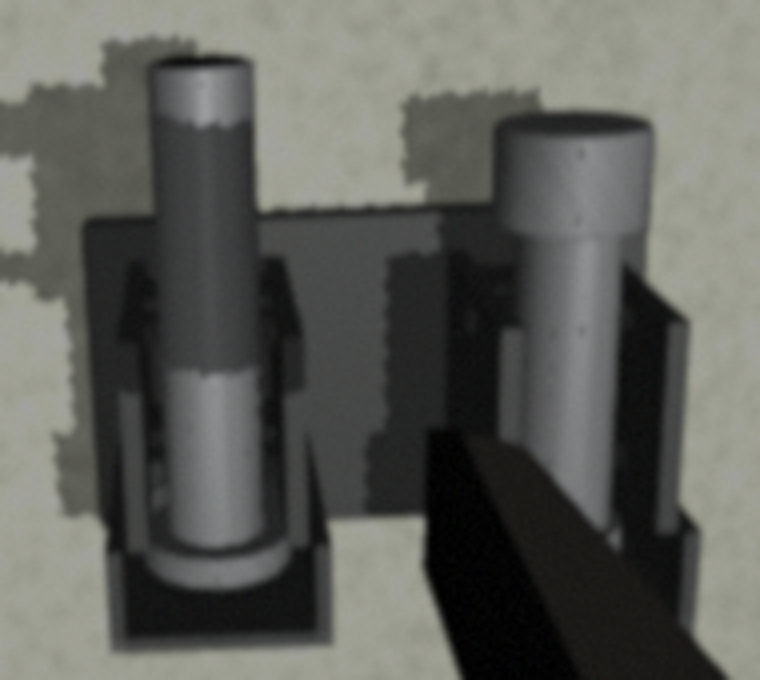

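View pics/w3d.png

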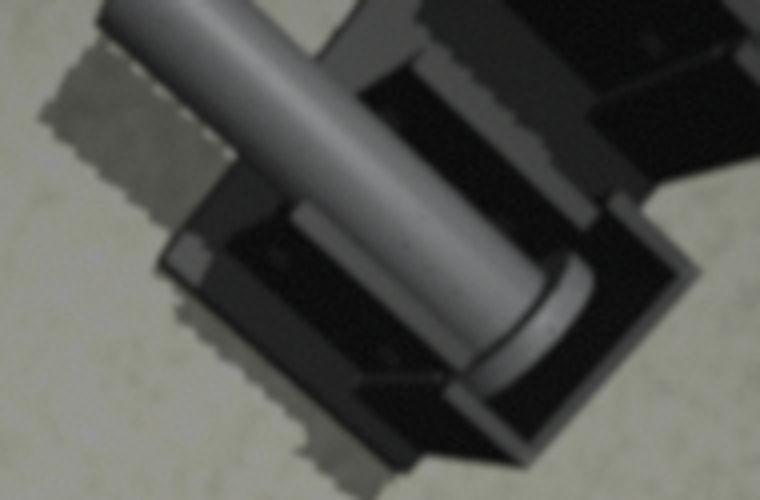

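```bash
python3 -c "
from h import *
c=cal('w4');W=lambda x,y:(270+x/4,130+y/4)
p=lambda n,v:print(n,np.round(v,4).tolist())
a=onz(c,W(202,90),.055);b=onz(c,W(216.5,520),.055)
p('axis pts',[a,b]); d=(a-b)/np.linalg.norm(a-b); p('dir',[*d,np.arctan2(d[1],d[0])])
p('tail top',onz(c,W(201,58),.068)); p('face rim top',onz(c,W(217,590),.075))
p('back wall top corners (y=-12?)',[onz(c,W(*q),.081) for q in [(113,648),(331,640)]])
e=cal('w3');V=lambda x,y:(340+x/4,y/4)
p('w3 back corners',[onz(e,V(*q),.081) for q in [(528,465),(698,272)]])
x=tri([(c,W(113,648)),(e,V(528,465))]);p('tri corner L',x[0]);print(x[1])
x=tri([(c,W(331,640)),(e,V(698,272))]);p('tri corner R',x[0]);print(x[1])
# flange/tube junction left & right in both
x=tri([(c,W(217,590)),(e,V(570,330))]);p('tri face top rough',x[0]);print(x[1])
"
```

```text
axis pts [[0.488, 0.3172, 0.055], [0.5986, 0.2894, 0.055]]
dir [-0.9699, 0.2435, 0.0, 2.8956]
tail top [0.4788, 0.3194, 0.068]
face rim top [0.6077, 0.2865, 0.075]
back wall top corners (y=-12?) [[0.6128, 0.2578, 0.081], [0.6259, 0.3109, 0.081]]
w3 back corners [[0.614, 0.2575, 0.081], [0.6266, 0.3103, 0.081]]
tri corner L [0.6143, 0.2575, 0.0793]
[np.float64(0.0004569342338312034), np.float64(0.0004569342338314158)]
tri corner R [0.6274, 0.3108, 0.0788]
[np.float64(0.00015072238232564822), np.float64(0.0001507223823256192)]
tri face top rough [0.6063, 0.2874, 0.0795]
[np.float64(0.0009984362196368503), np.float64(0.0009984362196367488)]
```

```bash
python3 -c "
from h import *
go(.5098,.3116,.0363,2.896)"
```

```text
t 3.35 pos [0.5142 0.3045 0.2204] psi 2.8541 gw 0.0645 F [ 0.5 -1.3 -0.6]
dpos [0.61, 0.57, 18.41] drot [-0.001, -0.001, -0.042]
```

```bash
python3 -m creep '{"delta_pos":[[0.6,0.6,3],[0.6,0.6,7],[0.6,0.6,11],[0.6,0.6,14],[0.6,0.6,17],[0.6,0.6,18.4],[0.6,0.6,18.4],[0.6,0.6,18.4]],"delta_rot":[[0,0,-0.042],[0,0,-0.042],[0,0,-0.042],[0,0,-0.042],[0,0,-0.042],[0,0,-0.042],[0,0,-0.042],[0,0,-0.042]],"grip":[0.5,0.5,0.5,0.5,0.5,0.5,0.5,0.5]}'
python3 -c "
from h import *
snap('w5')
go(.5098,.3116,.0363,2.896)"
```

```text
t: 4.02
eef_pos: [0.5104, 0.3107, 0.0361]
eef_rot: [0.124, 0.992, -0.001, -0.001]
force: [0.0, -0.3, 0.8]
grip_width: 0.0458
t 4.07 pos [0.5114 0.3113 0.0375] psi 2.893 gw 0.0461 F [-0.5  0.5  0.5]
dpos [0.17, -0.02, 0.12] drot [-0.0, 0.001, -0.003]
```

View pics/w5.png

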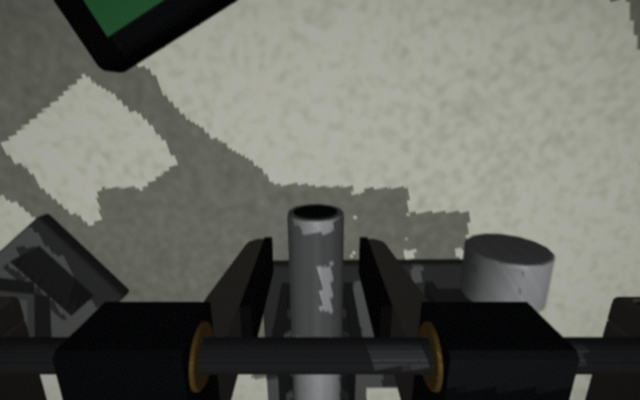

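The tube (columns 288–343) lies centred between the fingers, so I'll close and lift straight up.

```bash
python3 -m creep '{"delta_pos":[[0.1,0,0.1],[0.1,0,0.1],[0.1,0,0.1],[0.1,0,0.1],[0.1,0,0.1],[0.1,0,0.1]],"delta_rot":[[0,0,0],[0,0,0],[0,0,0],[0,0,0],[0,0,0],[0,0,0]],"grip":[0.9,0.9,0.9,0.9,0.9,0.9]}'
python3 -m creep '{"delta_pos":[[0,0,-1],[0,0,-3],[0,0,-5],[0,0,-8],[0,0,-11],[0,0,-14],[0,0,-14],[0,0,-14]],"delta_rot":[[0,0,0],[0,0,0],[0,0,0],[0,0,0],[0,0,0],[0,0,0],[0,0,0],[0,0,0]],"grip":[0.9,0.9,0.9,0.9,0.9,0.9,0.9,0.9]}'
python3 -c "
from h import *
snap('w6')
cv2.imwrite('pics/sc6.png',grab_frame('side'))
go(.48,.176,.18,1.99)"
```

```text
t: 4.57
eef_pos: [0.511, 0.3115, 0.0373]
eef_rot: [0.124, 0.992, -0.0, 0.001]
force: [-0.9, -2.7, 4.2]
grip_width: 0.0254
t: 5.23
eef_pos: [0.5118, 0.3123, 0.1794]
eef_rot: [0.124, 0.992, 0.001, 0.003]
force: [-0.3, -0.3, -2.4]
grip_width: 0.0251
t 5.33 pos [0.5096 0.3113 0.1756] psi 2.893 gw 0.0254 F [ 0.1  0.2 -1.9]
dpos [-0.46, -13.84, -0.42] drot [-0.002, -0.0, 0.903]
```

View pics/w6.png

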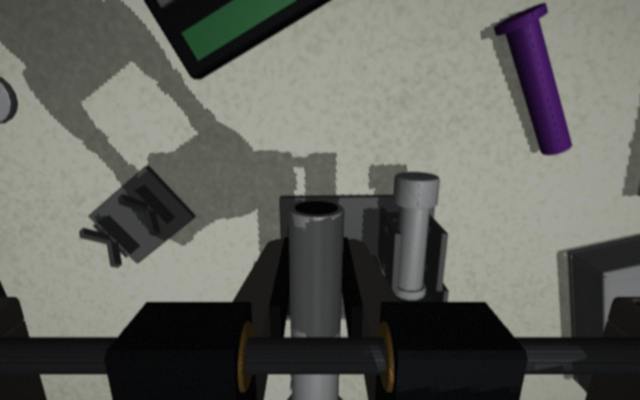

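View pics/sc6.png

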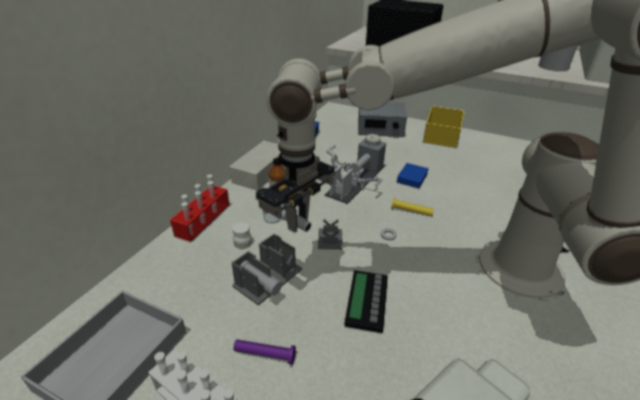

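```bash
python3 -c "
from h import *
a=cv2.imread('pics/w4.png')
cv2.imwrite('pics/w4r.png',cv2.resize(a[150:260,100:230],None,fx=6,fy=6,interpolation=2))
a=cv2.imread('pics/w2.png')
cv2.imwrite('pics/w2r.png',cv2.resize(a[0:100,180:300],None,fx=6,fy=6,interpolation=2))"
```

```text
(no output)
```

View pics/w4r.png

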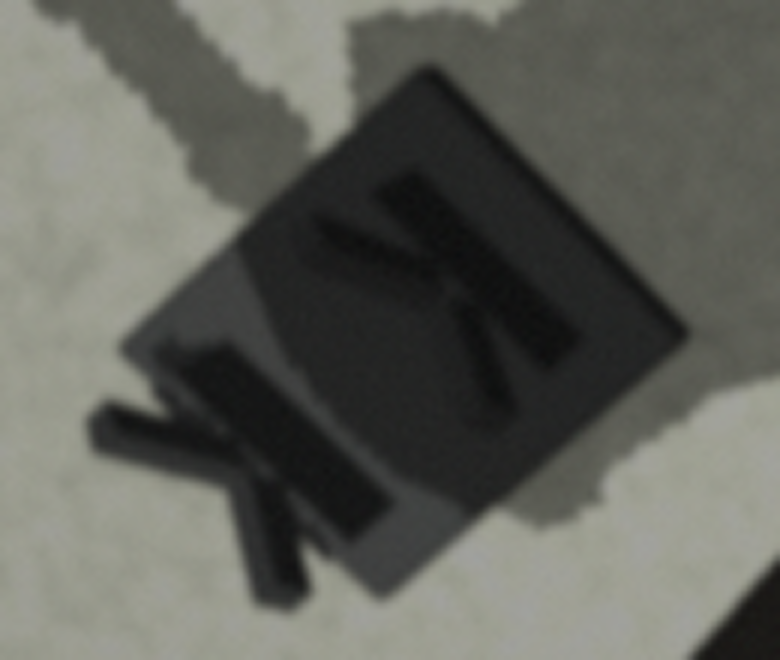

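View pics/w2r.png

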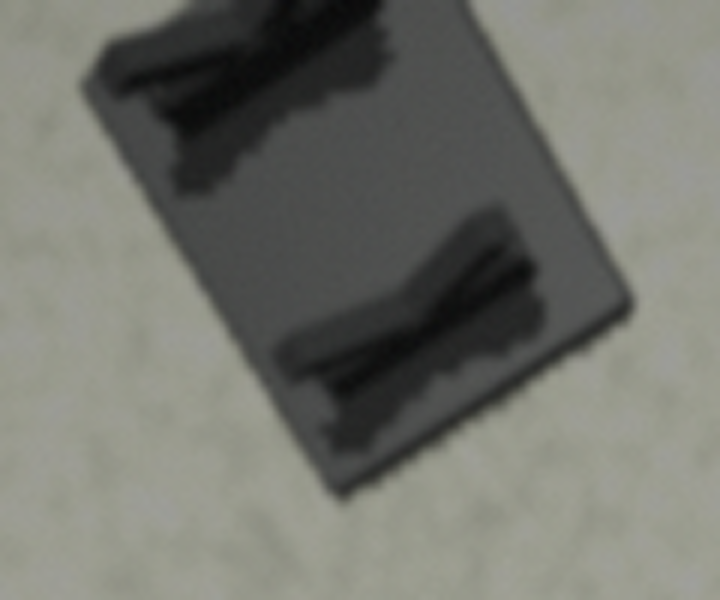

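```bash
python3 -c "
from h import *
p=lambda n,v:print(n,np.round(v,4).tolist())
c=cal('w4');W=lambda x,y:(100+x/6,150+y/6)
q=[onz(c,W(*q),.006) for q in [(430,65),(688,333),(383,602),(120,347)]];p('w4',q);p('mean',np.mean(q,0))
e=cal('w2');V=lambda x,y:(180+x/6,y/6)
p('w2',[onz(e,V(*q),.006) for q in [(85,85),(342,488),(632,303)]])
f=cal('w3');U=lambda x,y:(260+x/6,125+y/6)
for a,b in [((147,90),(430,65)),((498,92),(688,333)),((487,503),(383,602)),((151,500),(120,347))]:
  x=tri([(f,U(*a)),(c,W(*b))]);p('tri',x[0])
"
```

```text
w4 [[0.458, 0.154, 0.006], [0.5202, 0.1813, 0.006], [0.5561, 0.1024, 0.006], [0.4922, 0.075, 0.006]]
mean [0.5066, 0.1282, 0.006]
w2 [[0.4587, 0.1524, 0.006], [0.4938, 0.0767, 0.006], [0.5549, 0.1035, 0.006]]
tri [0.4584, 0.1515, 0.0004]
tri [0.5215, 0.1802, 0.0026]
tri [0.5558, 0.1036, 0.0079]
tri [0.4925, 0.0744, 0.0051]
```

```bash
python3 -c "
from h import *
go(.4849,.1773,.14,1.989)"
```

```text
t 5.33 pos [0.5096 0.3113 0.1756] psi 2.893 gw 0.0254 F [ 0.1  0.2 -1.9]
dpos [-0.91, -13.59, 3.58] drot [-0.002, -0.0, 0.904]
```

```bash
python3 -m creep '{"delta_pos":[[-0.9,-13.6,0],[-0.9,-13.6,0],[-0.9,-13.6,0],[-0.9,-13.6,0],[-0.9,-13.6,2],[-0.9,-13.6,3.6],[-0.9,-13.6,3.6],[-0.9,-13.6,3.6]],"delta_rot":[[0,0,0.904],[0,0,0.904],[0,0,0.904],[0,0,0.904],[0,0,0.904],[0,0,0.904],[0,0,0.904],[0,0,0.904]],"grip":[0.9,0.9,0.9,0.9,0.9,0.9,0.9,0.9]}'
python3 -c "
from h import *
snap('w7')
cv2.imwrite('pics/sd7.png',cv2.resize(grab_frame('side')[130:280,230:430],None,fx=4,fy=4,interpolation=2))
go(.4849,.1773,.038,1.989)"
```

```text
t: 6.0
eef_pos: [0.4819, 0.1768, 0.1358]
eef_rot: [0.547, 0.837, -0.003, -0.003]
force: [0.3, -0.1, -2.2]
grip_width: 0.0252
t 6.1 pos [0.483  0.177  0.1372] psi 1.989 gw 0.0246 F [-0.5 -0.1 -1. ]
dpos [-0.06, 0.24, 9.92] drot [-0.006, -0.001, -0.0]
```

View pics/sd7.png

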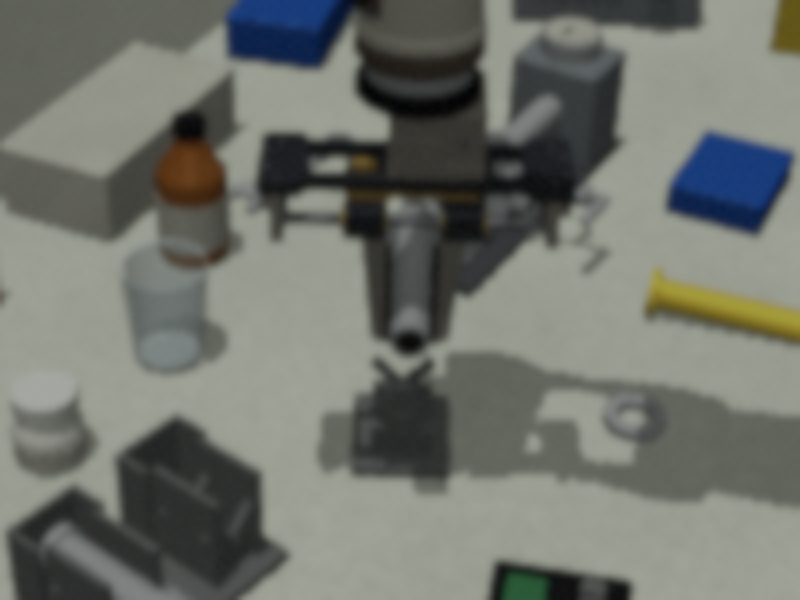

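View pics/w7.png

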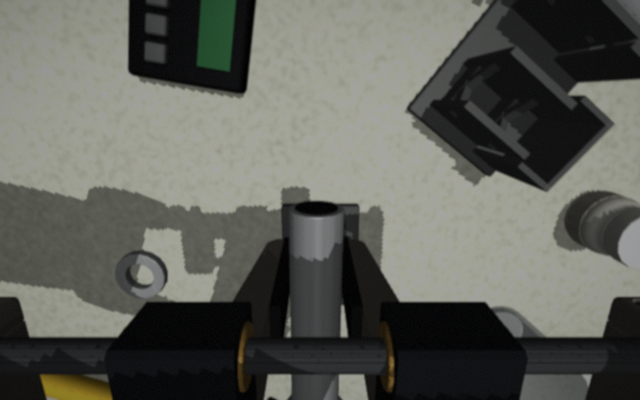

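```bash
python3 -m creep '{"delta_pos":[[0,0.2,2],[0,0.2,4.5],[0,0.2,7],[0,0.2,8.5],[0,0.2,9.2],[0,0.2,9.6],[0,0.2,9.9],[0,0.2,9.9]],"delta_rot":[[0,0,0],[0,0,0],[0,0,0],[0,0,0],[0,0,0],[0,0,0],[0,0,0],[0,0,0]],"grip":[0.9,0.9,0.9,0.9,0.9,0.9,0.9,0.9]}'
python3 -c "
from h import *
cv2.imwrite('pics/sd8.png',cv2.resize(grab_frame('side')[130:280,230:430],None,fx=4,fy=4,interpolation=2))
go(.4849,.1773,.038,1.989)"
```

```text
t: 6.77
eef_pos: [0.4845, 0.1778, 0.0386]
eef_rot: [0.545, 0.839, -0.002, -0.002]
force: [-0.3, -0.3, -1.1]
grip_width: 0.0253
t 6.82 pos [0.4847 0.1777 0.0389] psi 1.9893 gw 0.0253 F [-0.9 -0.  -1.4]
dpos [-0.05, -0.0, 0.09] drot [-0.005, -0.001, 0.0]
```

View pics/sd8.png

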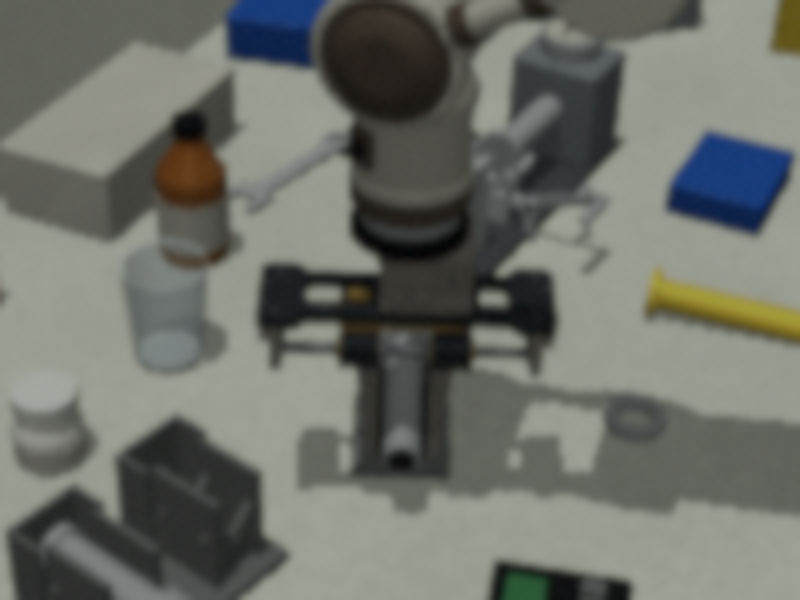

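Aligned. I'll lower slowly until contact.

```bash
python3 -m creep '{"delta_pos":[[0,0,0.1],[0,0,0.2],[0,0,0.2]],"delta_rot":[[0,0,0],[0,0,0],[0,0,0]],"grip":[0.9,0.9,0.9]}'
python3 -m creep '{"delta_pos":[[0,0,0.1],[0,0,0.1],[0,0,0.1]],"delta_rot":[[0,0,0],[0,0,0],[0,0,0]],"grip":[0.9,0.9,0.9]}'
```

```text
t: 7.07
eef_pos: [0.4849, 0.1781, 0.038]
eef_rot: [0.545, 0.839, -0.002, -0.002]
force: [-4.6, 1.0, 6.1]
grip_width: 0.0247
t: 7.32
eef_pos: [0.4849, 0.1781, 0.038]
eef_rot: [0.545, 0.839, -0.002, -0.002]
force: [-5.0, -0.2, 5.4]
grip_width: 0.0252
```

Contact on the notches (about +7 N). Now I'll release and hold open.

```bash
python3 -m creep '{"delta_pos":[[0,0,0],[0,0,0],[0,0,0],[0,0,0],[0,0,0],[0,0,0],[0,0,0]],"delta_rot":[[0,0,0],[0,0,0],[0,0,0],[0,0,0],[0,0,0],[0,0,0],[0,0,0]],"grip":[0.5,0.5,0.5,0.5,0.5,0.5,0.5]}'
python3 -c "
from h import *
snap('w9')
cv2.imwrite('pics/sd9.png',cv2.resize(grab_frame('side')[180:280,270:400],None,fx=6,fy=6,interpolation=2))
go(.5,.14,.13,1.989)"
```

```text
t: 7.9
eef_pos: [0.485, 0.1781, 0.0379]
eef_rot: [0.545, 0.839, -0.002, -0.002]
force: [-0.7, -0.6, -0.6]
grip_width: 0.0462
t 8.0 pos [0.4849 0.1781 0.0379] psi 1.9895 gw 0.0457 F [-0.1 -0.5 -0.9]
dpos [-4.08, -0.22, -9.21] drot [-0.005, -0.001, 0.001]
```

View pics/w9.png

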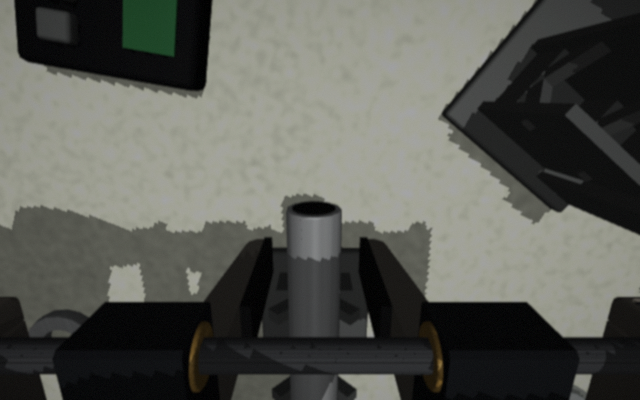

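View pics/sd9.png

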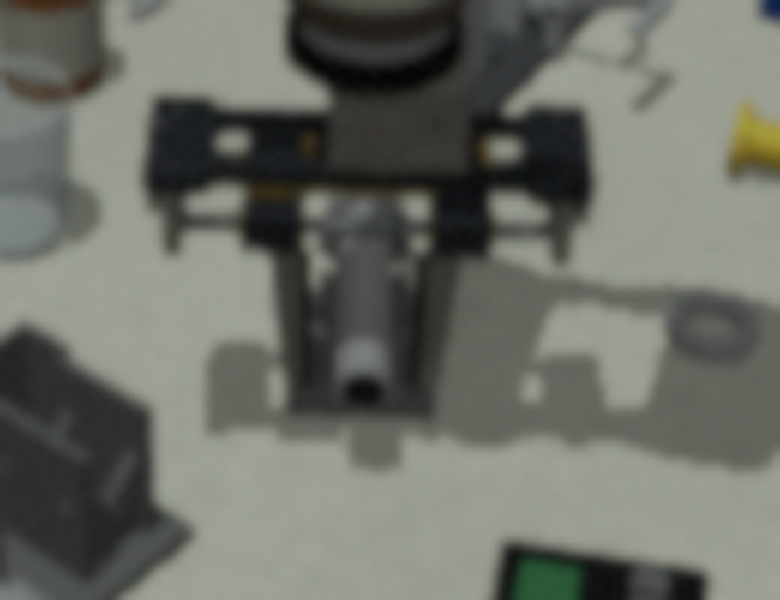

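The tube lies free in the V rest, tail end at (314,210). I'll rise, shift 60 mm toward the flange, look, and regrip.

```bash
python3 -m creep '{"delta_pos":[[0,0,-3],[0,0,-7],[-2,0,-11],[-5,0,-13],[-6,0,-13],[-6,0,-13],[-6,0,-13]],"delta_rot":[[0,0,0],[0,0,0],[0,0,0],[0,0,0],[0,0,0],[0,0,0],[0,0,0]],"grip":[0.5,0.5,0.5,0.5,0.4,0.4,0.4]}'
python3 -c "
from h import *
snap('w10')
a=cv2.imread('pics/w10.png')
cv2.imwrite('pics/w10c.png',cv2.resize(a[100:300,220:410],None,fx=4,fy=4,interpolation=2)[:600])
"
```

```text
t: 8.58
eef_pos: [0.5091, 0.1234, 0.1666]
eef_rot: [0.545, 0.838, -0.002, -0.003]
force: [-0.7, 0.5, -0.2]
grip_width: 0.0554
```

View pics/w10.png

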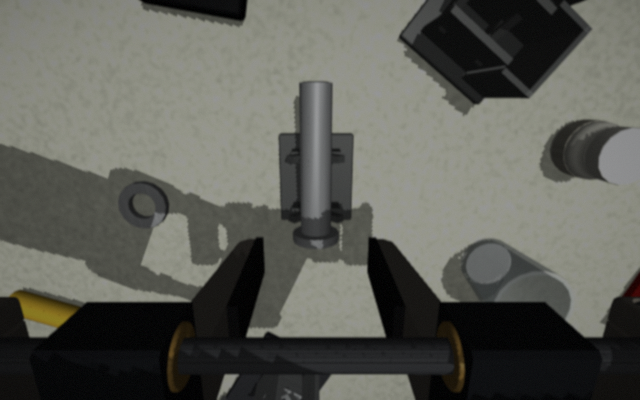

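View pics/w10c.png

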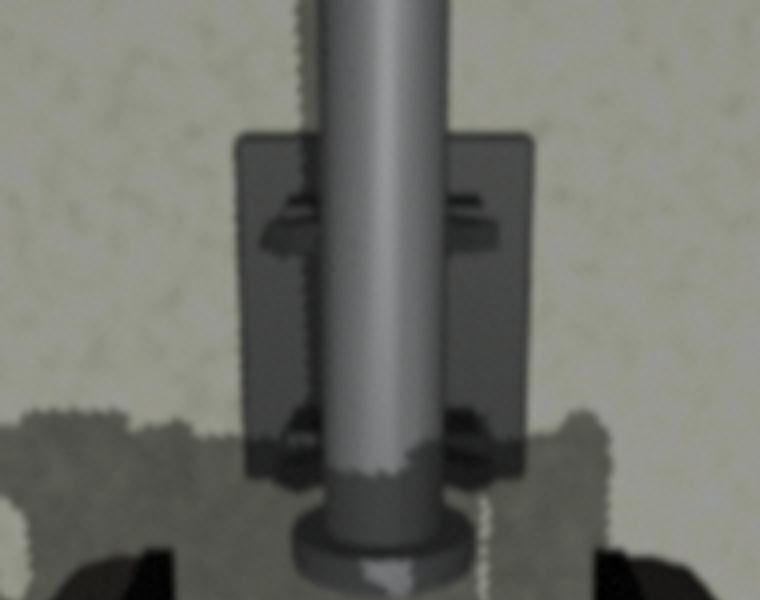

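```bash
python3 -c "
from h import *
p=lambda n,v:print(n,np.round(v,4).tolist())
c=cal('w10')
t=onz(c,(316,81.5),.068);f=onz(c,(316,249),.075)
a=onz(c,(220+385/4,100+50/4),.055);b=onz(c,(220+384/4,100+480/4),.055)
p('tail,facetop',[t,f]);p('len',np.linalg.norm((t-f)[:2]));d=(a-b)/np.linalg.norm(a-b);p('d',[*d,np.arctan2(d[1],d[0])])
p('axis',[a,b])
n=np.array([d[1],-d[0],0]); g=t-.092*d; p('g from tail',g); p('g from face',f+.038*d); 
p('axis offsets from mid',[(t-a)@n,(f-a)@n])
g=(t-.092*d+f+.038*d)/2;g=g+((a-g)@n)*n;p('g',g)
go(g[0],g[1],.0365,np.arctan2(d[1],d[0]))
"
```

```text
tail,facetop [[0.4719, 0.207, 0.068], [0.5245, 0.0881, 0.075]]
len 0.1301
d [-0.4027, 0.9153, 0.0, 1.9852]
axis [[0.4811, 0.1865, 0.055], [0.5172, 0.1045, 0.055]]
g from tail [0.5089, 0.1228, 0.068]
g from face [0.5092, 0.1229, 0.075]
axis offsets from mid [-0.0002, 0.0001]
g [0.5091, 0.1229, 0.0715]
t 8.63 pos [0.5084 0.1239 0.1659] psi 1.9892 gw 0.0553 F [ 0.6  0.7 -0.6]
dpos [-0.16, 0.12, 12.94] drot [-0.008, -0.003, 0.004]
```

```bash
python3 -m creep '{"delta_pos":[[-0.2,0.1,3],[-0.2,0.1,7],[-0.2,0.1,10],[-0.2,0.1,12],[-0.2,0.1,12.9],[-0.2,0.1,12.9],[-0.2,0.1,12.9]],"delta_rot":[[-0.008,-0.003,0.004],[-0.008,-0.003,0.004],[-0.008,-0.003,0.004],[-0.008,-0.003,0.004],[-0.008,-0.003,0.004],[-0.008,-0.003,0.004],[-0.008,-0.003,0.004]],"grip":[0.5,0.5,0.5,0.5,0.5,0.5,0.5]}'
python3 -m creep '{"delta_pos":[[0,0,0],[0,0,0],[0,0,0],[0,0,0],[0,0,0],[0,0,0]],"delta_rot":[[0,0,0],[0,0,0],[0,0,0],[0,0,0],[0,0,0],[0,0,0]],"grip":[0.9,0.9,0.9,0.9,0.9,0.9]}'
python3 -c "
from h import *
go(.5091,.1229,.0365,1.985)"
```

```text
t: 9.22
eef_pos: [0.5084, 0.123, 0.0366]
eef_rot: [0.546, 0.838, -0.0, -0.001]
force: [-0.4, 0.1, -0.1]
grip_width: 0.0459
t: 9.72
eef_pos: [0.5087, 0.1228, 0.0378]
eef_rot: [0.546, 0.838, -0.001, -0.0]
force: [-2.8, -1.7, 5.8]
grip_width: 0.0254
t 9.72 pos [0.5087 0.1228 0.0378] psi 1.9862 gw 0.0254 F [-2.8 -1.7  5.8]
dpos [-0.01, 0.05, 0.13] drot [-0.001, 0.0, 0.001]
```

```bash
python3 -m creep '{"delta_pos":[[0,0,-1],[0,0,-4],[0,0,-8],[0,0,-12],[0,0,-15],[0,0,-15]],"delta_rot":[[0,0,0],[0,0,0],[0,0,0],[0,0,0],[0,0,0],[0,0,0]],"grip":[0.9,0.9,0.9,0.9,0.9,0.9]}'
python3 -c "
from h import *
go(.5638,-.1433,.18,1.459)"
```

```text
t: 10.22
eef_pos: [0.5135, 0.123, 0.1966]
eef_rot: [0.546, 0.838, 0.004, 0.006]
force: [1.9, 0.1, -0.7]
grip_width: 0.0248
t 10.22 pos [0.5135 0.123  0.1966] psi 1.9862 gw 0.0248 F [ 1.9  0.1 -0.7]
dpos [-26.39, -6.17, 1.73] drot [0.014, 0.002, 0.527]
```

```bash
python3 -m creep '{"delta_pos":[[-26.4,-6.2,0],[-26.4,-6.2,0],[-26.4,-6.2,0],[-26.4,-6.2,0],[-26.4,-6.2,0],[-26.4,-6.2,1.7],[-26.4,-6.2,1.7],[-26.4,-6.2,1.7]],"delta_rot":[[0.014,0.002,0.527],[0.014,0.002,0.527],[0.014,0.002,0.527],[0.014,0.002,0.527],[0.014,0.002,0.527],[0.014,0.002,0.527],[0.014,0.002,0.527],[0.014,0.002,0.527]],"grip":[0.9,0.9,0.9,0.9,0.9,0.9,0.9,0.9]}'
python3 -c "
from h import *
snap('w11')
cv2.imwrite('pics/sd11.png',cv2.resize(grab_frame('side')[80:230,290:440],None,fx=4,fy=4,interpolation=2))
cv2.imwrite('pics/sc11.png',cv2.resize(grab_frame('scene')[180:300,160:320],None,fx=5,fy=5,interpolation=2))
go(.5638,-.1433,.0445,1.459)"
```

```text
t: 10.88
eef_pos: [0.5628, -0.148, 0.1783]
eef_rot: [0.747, 0.665, -0.001, -0.001]
force: [-0.3, 0.0, -2.2]
grip_width: 0.0254
t 11.03 pos [ 0.5631 -0.1428  0.1798] psi 1.459 gw 0.0255 F [-0.3  0.2 -1.5]
dpos [-0.05, 0.1, 13.53] drot [-0.001, -0.001, -0.0]
```

View pics/w11.png

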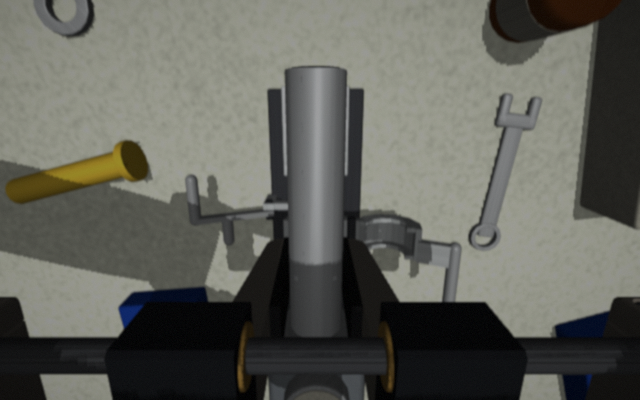

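View pics/sd11.png

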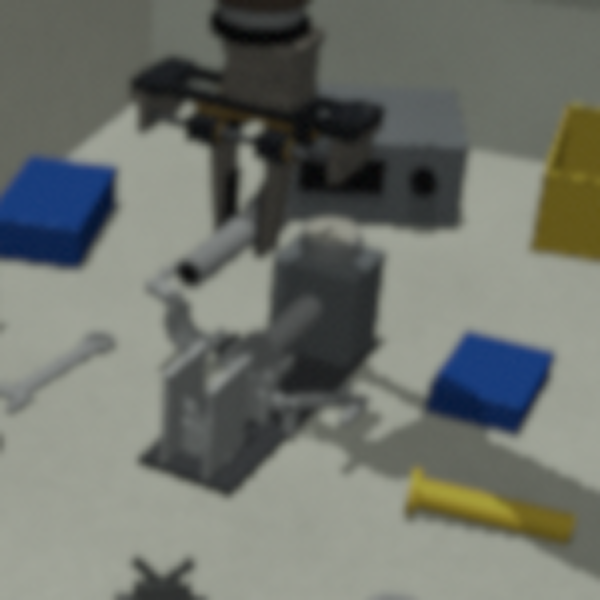

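View pics/sc11.png

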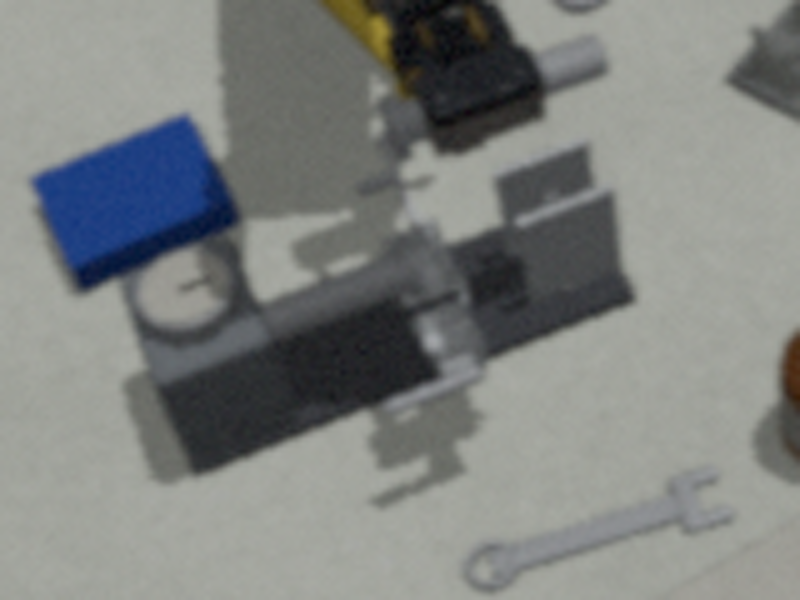

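```bash
python3 -c "
from h import *
c=cal('w11');O=np.array([.559,-.186]);Y=np.array([.1118,.9937]);X=np.array([.9937,-.1118])
st=lambda P:np.round([(P[:2]-O)@X,(P[:2]-O)@Y,P[2]],4)
print(st(onz(c,(316.5,67),.1798+.0187+.013)))
print('cheek tops',[st(onz(c,q,.097)) for q in [(281,90),(349,90)]])
print('tcp',st(np.array(sense()['eef_pos'])))
"
```

```text
[0.0004 0.1297 0.2115]
cheek tops [array([-0.024 ,  0.1234,  0.097 ]), array([0.0228, 0.1231, 0.097 ])]
tcp [-0.0008  0.0434  0.1798]
```

```bash
python3 -m creep '{"delta_pos":[[-0.05,0.08,2],[-0.05,0.08,5],[-0.05,0.08,7],[-0.05,0.08,8],[-0.05,0.08,9],[-0.05,0.08,9.5],[-0.05,0.08,9.5],[-0.05,0.08,9.5]],"delta_rot":[[0,0,0],[0,0,0],[0,0,0],[0,0,0],[0,0,0],[0,0,0],[0,0,0],[0,0,0]],"grip":[0.9,0.9,0.9,0.9,0.9,0.9,0.9,0.9]}'
python3 -c "
from h import *
snap('w12')
cv2.imwrite('pics/sd12.png',cv2.resize(grab_frame('side')[110:210,310:410],None,fx=6,fy=6,interpolation=2))
cv2.imwrite('pics/sc12.png',cv2.resize(grab_frame('scene')[200:290,180:290],None,fx=6,fy=6,interpolation=2))
go(.5638,-.1433,.0445,1.459)"
```

```text
t: 11.7
eef_pos: [0.5644, -0.1434, 0.0858]
eef_rot: [0.745, 0.667, 0.0, -0.0]
force: [0.1, 0.6, -1.2]
grip_width: 0.0254
t 11.85 pos [ 0.5646 -0.1438  0.0861] psi 1.4589 gw 0.0252 F [ 0.1 -0.8 -1.3]
dpos [0.04, -0.09, 4.16] drot [0.001, 0.0, -0.0]
```

View pics/w12.png

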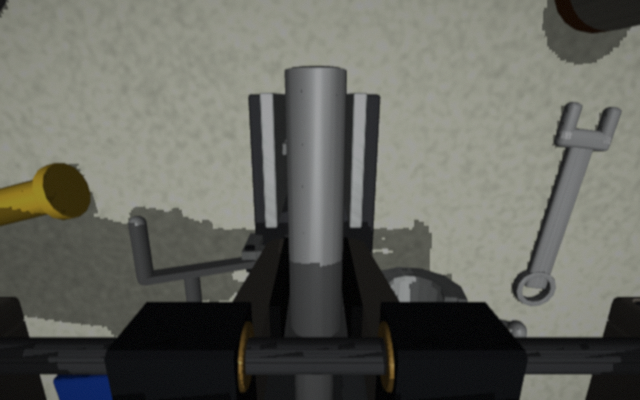

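View pics/sd12.png

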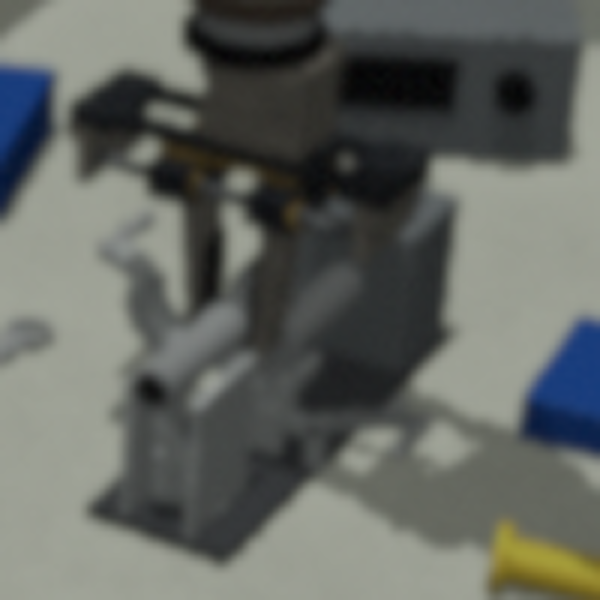

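View pics/sc12.png

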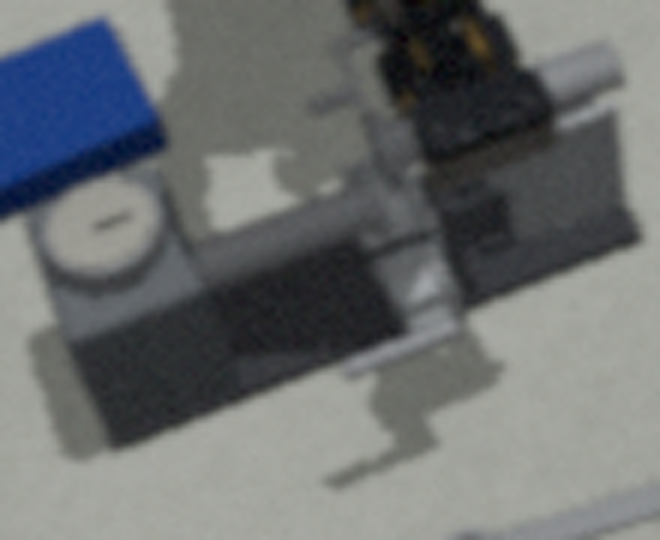

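```bash
python3 -m creep '{"delta_pos":[[0.05,-0.09,0.8],[0.05,-0.09,1.6],[0.05,-0.09,2.4],[0.05,-0.09,3],[0.05,-0.09,3.5],[0.05,-0.09,3.7],[0.05,-0.09,3.7],[0.05,-0.09,3.7]],"delta_rot":[[0,0,0],[0,0,0],[0,0,0],[0,0,0],[0,0,0],[0,0,0],[0,0,0],[0,0,0]],"grip":[0.9,0.9,0.9,0.9,0.9,0.9,0.9,0.9]}'
python3 -c "
from h import *
go(.5638,-.1433,.0445,1.459)"
```

```text
t: 12.52
eef_pos: [0.5638, -0.1432, 0.049]
eef_rot: [0.746, 0.666, 0.0, 0.0]
force: [-0.4, 0.0, -1.4]
grip_width: 0.0252
t 12.52 pos [ 0.5638 -0.1432  0.049 ] psi 1.4589 gw 0.0252 F [-0.4  0.  -1.4]
dpos [-0.01, -0.0, 0.45] drot [0.001, 0.0, -0.0]
```

```bash
python3 -m creep '{"delta_pos":[[0,0,0.1],[0,0,0.2],[0,0,0.3],[0,0,0.3]],"delta_rot":[[0,0,0],[0,0,0],[0,0,0],[0,0,0]],"grip":[0.9,0.9,0.9,0.9]}'
python3 -m creep '{"delta_pos":[[0,0,0.08],[0,0,0.15],[0,0,0.15]],"delta_rot":[[0,0,0],[0,0,0],[0,0,0]],"grip":[0.9,0.9,0.9]}'
python3 -c "
from h import *
snap('w13')
cv2.imwrite('pics/sd13.png',cv2.resize(grab_frame('side')[110:210,310:410],None,fx=6,fy=6,interpolation=2))
cv2.imwrite('pics/sc13.png',cv2.resize(grab_frame('scene')[200:290,180:290],None,fx=6,fy=6,interpolation=2))
go(.5638,-.1433,.0445,1.459)"
```

```text
t: 12.85
eef_pos: [0.5638, -0.1432, 0.046]
eef_rot: [0.746, 0.666, 0.0, 0.0]
force: [0.3, -0.5, -2.6]
grip_width: 0.0254
t: 13.1
eef_pos: [0.564, -0.1432, 0.0455]
eef_rot: [0.745, 0.667, 0.0, 0.0]
force: [-3.3, 1.2, 5.1]
grip_width: 0.0254
t 13.25 pos [ 0.564  -0.1432  0.0455] psi 1.4591 gw 0.0251 F [-2.6  0.4  5.7]
dpos [-0.01, -0.02, 0.1] drot [0.001, 0.0, 0.0]
```

View pics/sc13.png

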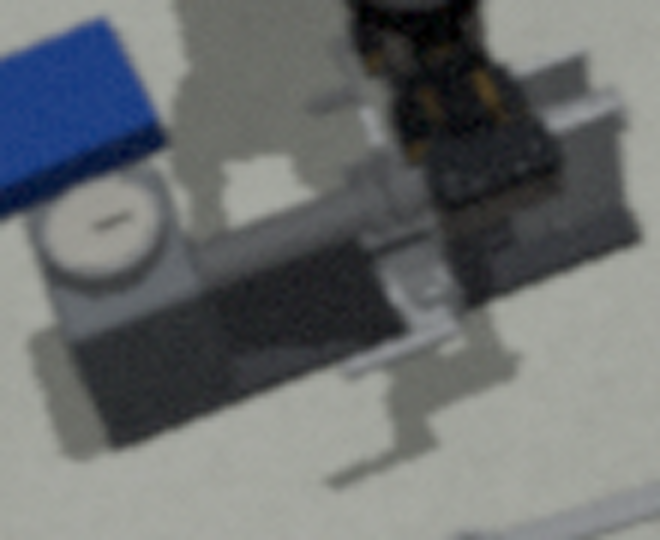

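View pics/w13.png

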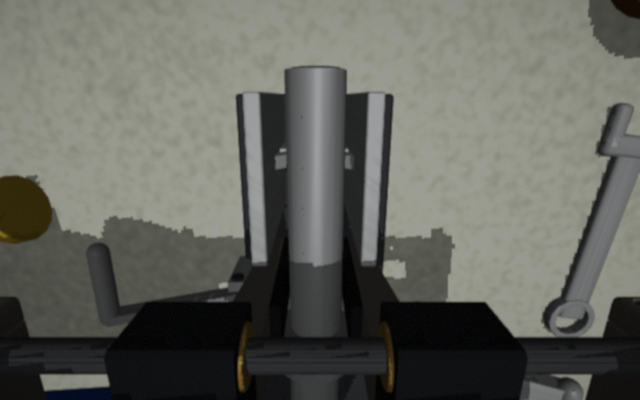

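```bash
python3 -m creep '{"delta_pos":[[-0.1,0,0],[-0.2,0,0],[-0.3,0,0],[-0.3,0,0]],"delta_rot":[[0,0,0],[0,0,0],[0,0,0],[0,0,0]],"grip":[0.9,0.9,0.9,0.9]}'
python3 -m creep '{"delta_pos":[[-0.1,0,0],[-0.1,0,0],[-0.1,0,0]],"delta_rot":[[0,0,0],[0,0,0],[0,0,0]],"grip":[0.9,0.9,0.9]}'
```

```text
t: 13.58
eef_pos: [0.5633, -0.1462, 0.0453]
eef_rot: [0.746, 0.666, 0.0, 0.0]
force: [-2.8, 1.5, 1.4]
grip_width: 0.0254
t: 13.83
eef_pos: [0.563, -0.1472, 0.0451]
eef_rot: [0.746, 0.667, -0.0, -0.0]
force: [-2.2, 0.7, 1.0]
grip_width: 0.0251
```

```bash
python3 -m creep '{"delta_pos":[[-0.1,0,0],[-0.1,0,0],[-0.1,0,0]],"delta_rot":[[0,0,0],[0,0,0],[0,0,0]],"grip":[0.9,0.9,0.9]}'
python3 -m creep '{"delta_pos":[[-0.1,0,0],[-0.1,0,0],[-0.1,0,0]],"delta_rot":[[0,0,0],[0,0,0],[0,0,0]],"grip":[0.9,0.9,0.9]}'
```

```text
t: 14.08
eef_pos: [0.5629, -0.1474, 0.0451]
eef_rot: [0.746, 0.666, 0.0, -0.001]
force: [-1.4, 5.2, 1.1]
grip_width: 0.0252
t: 14.33
eef_pos: [0.5629, -0.1474, 0.0451]
eef_rot: [0.746, 0.666, 0.001, -0.001]
force: [-1.0, 5.9, 1.8]
grip_width: 0.0254
```

Firm stop at the fixed flange (+6 N along y, TCP at port y ≈ 38.8 mm, as expected for face contact). Release and rise.

```bash
python3 -m creep '{"delta_pos":[[0,0,0],[0,0,0],[0,0,0],[0,0,0],[0,0,0],[0,0,-0.1]],"delta_rot":[[0,0,0],[0,0,0],[0,0,0],[0,0,0],[0,0,0],[0,0,0]],"grip":[0.6,0.5,0.5,0.5,0.5,0.5]}'
python3 -m creep '{"delta_pos":[[0,0,-2],[0,0,-6],[0,0,-10],[0,0,-14],[0,0,-18],[0,0,-20],[0,0,-20],[0,0,-20]],"delta_rot":[[0,0,0],[0,0,0],[0,0,0],[0,0,0],[0,0,0],[0,0,0],[0,0,0],[0,0,0]],"grip":[0.5,0.5,0.5,0.5,0.5,0.5,0.5,0.5]}'
python3 -c "
from h import *
snap('w14')
a=cv2.imread('pics/w14.png')
cv2.imwrite('pics/w14c.png',cv2.resize(a[60:260,190:440],None,fx=3,fy=3,interpolation=2))
cv2.imwrite('pics/sd14.png',cv2.resize(grab_frame('side')[110:210,310:410],None,fx=6,fy=6,interpolation=2))
cv2.imwrite('pics/sc14.png',cv2.resize(grab_frame('scene')[200:290,180:290],None,fx=6,fy=6,interpolation=2))
go(.5638,-.1433,.0445,1.459)"
```

```text
t: 14.83
eef_pos: [0.5629, -0.1476, 0.0459]
eef_rot: [0.746, 0.666, 0.001, -0.001]
force: [0.0, -1.2, -0.1]
grip_width: 0.046
t: 15.5
eef_pos: [0.5637, -0.1487, 0.2474]
eef_rot: [0.746, 0.666, 0.001, 0.0]
force: [0.1, 1.1, -0.8]
grip_width: 0.0461
t 15.65 pos [ 0.5619 -0.1478  0.2435] psi 1.4585 gw 0.0459 F [-0.9 -0.3 -0.4]
dpos [0.38, 0.23, 19.9] drot [-0.005, -0.004, -0.001]
```

View pics/w14.png

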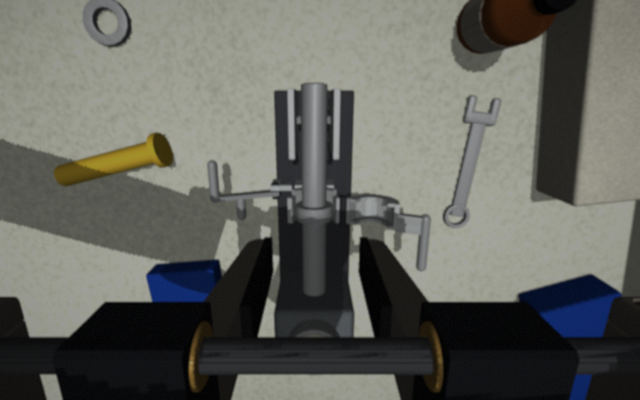

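View pics/w14c.png

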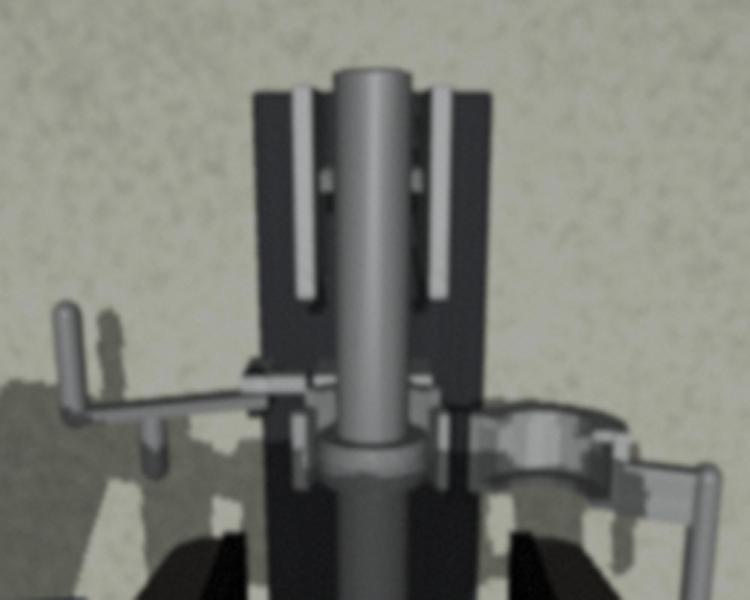

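View pics/sd14.png

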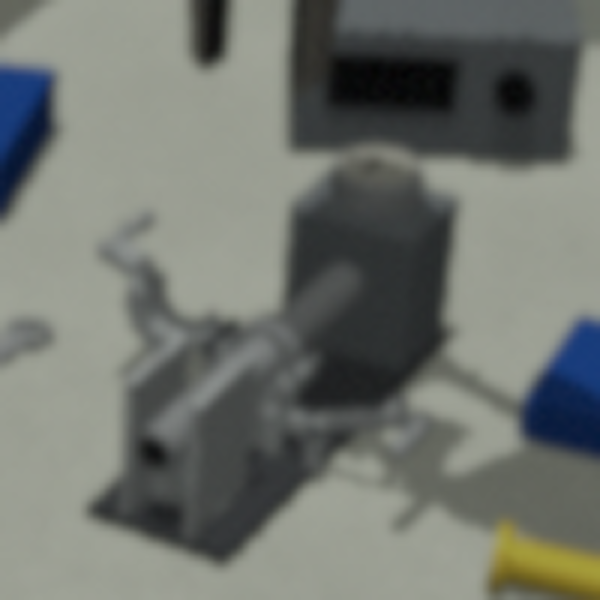

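View pics/sc14.png

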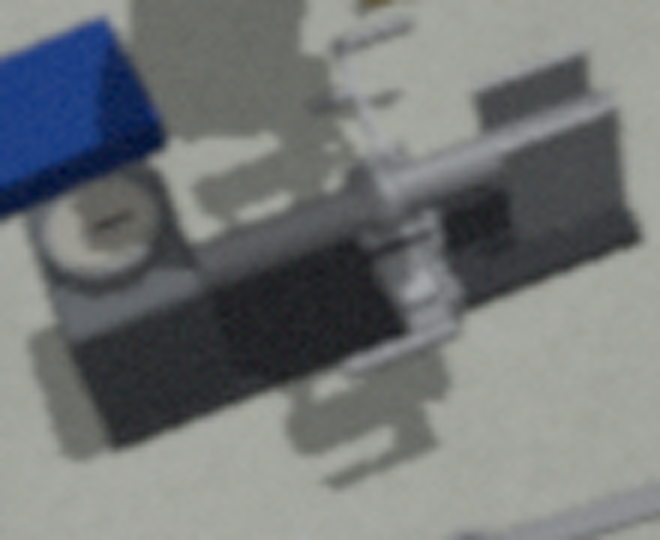

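The tube lies home with the flanges touching at (315,212). Next I'll triangulate the ring bar and latch bar.

```bash
python3 -c "
from h import *
O=np.array([.559,-.186]);Y=np.array([.1118,.9937]);X=np.array([.9937,-.1118])
st=lambda P:np.round([(P[:2]-O)@X,(P[:2]-O)@Y,P[2]],4)
c1=cal('w1');c2=cal('w14');s=calibration('scene')
W=lambda x,y:(190+x/3,60+y/3);S=lambda x,y:(180+x/6,200+y/6)
# midline of the bar: free end tips
for n,l in {'free':[(c1,W(684,552)),(c2,(421.5,270)),(s,S(345,370))],'root':[(c1,W(699,392)),(c2,W(709,465)),(s,S(462,323))]}.items():
  x=tri(l);print('ring',n,st(x[0]),np.round(x[1],4)); x=tri(l[1:]);print('  w14+scene',st(x[0]),np.round(x[1],4))
for n,l in {'free':[(c1,W(83,238)),(c2,W(65,303)),(s,S(408,25))],'root':[(c1,W(91,350)),(c2,W(73,415)),(s,S(335,47))]}.items():
  x=tri(l);print('latch',n,st(x[0]),np.round(x[1],4)); x=tri(l[1:]);print('  w14+scene',st(x[0]),np.round(x[1],4))
for ph in np.arange(2.5,2.96,.1):
  print(round(ph,2),[np.round(31-85*np.cos(ph)),np.round(62+85*np.sin(ph))], end=' ')
for a in np.arange(1,1.4,.1):
  print(round(a,2),[np.round(-44-66*np.sin(a)),np.round(36+66*np.cos(a))],end=' ')
"
```

```text
ring free [ 0.1097 -0.0508  0.0956] [0.0014 0.0011 0.0025]
  w14+scene [ 0.11   -0.0502  0.0955] [0.0018 0.0018]
ring root [0.1098 0.0079 0.0948] [0.0014 0.0008 0.0021]
  w14+scene [0.1098 0.0086 0.0945] [0.0015 0.0015]
latch free [-0.1089  0.0538  0.0496] [0.0007 0.0011 0.0017]
  w14+scene [-0.1089  0.0541  0.0493] [0.0014 0.0014]
latch root [-0.1081  0.0129  0.0539] [0.0011 0.0009 0.0013]
  w14+scene [-0.1087  0.0134  0.0529] [0.0009 0.0009]
2.5 [np.float64(99.0), np.float64(113.0)] 2.6 [np.float64(104.0), np.float64(106.0)] 2.7 [np.float64(108.0), np.float64(98.0)] 2.8 [np.float64(111.0), np.float64(90.0)] 2.9 [np.float64(114.0), np.float64(82.0)] 1.0 [np.float64(-100.0), np.float64(72.0)] 1.1 [np.float64(-103.0), np.float64(66.0)] 1.2 [np.float64(-106.0), np.float64(60.0)] 1.3 [np.float64(-108.0), np.float64(54.0)]
```

```bash
python3 -c "
from h import *
go(.6641,-.2310,.0763,1.459)"
```

```text
t 15.65 pos [ 0.5619 -0.1478  0.2435] psi 1.4585 gw 0.0459 F [-0.9 -0.3 -0.4]
dpos [-7.2, 11.17, 16.64] drot [-0.005, -0.004, -0.001]
```

```bash
python3 -m creep '{"delta_pos":[[-2.5,4,0],[-5,8,2],[-7.2,11.2,5],[-7.2,11.2,8],[-7.2,11.2,10.5],[-7.2,11.2,11],[-7.2,11.2,11],[-7.2,11.2,11]],"delta_rot":[[-0.005,-0.004,0],[-0.005,-0.004,0],[-0.005,-0.004,0],[-0.005,-0.004,0],[-0.005,-0.004,0],[-0.005,-0.004,0],[-0.005,-0.004,0],[-0.005,-0.004,0]],"grip":[0.55,0.55,0.55,0.55,0.55,0.55,0.55,0.55]}'
python3 -c "
from h import *
snap('w15')
cv2.imwrite('pics/sd15.png',cv2.resize(grab_frame('side')[90:210,290:410],None,fx=5,fy=5,interpolation=2))
go(.6641,-.2310,.0763,1.459)"
```

```text
t: 16.32
eef_pos: [0.6645, -0.2309, 0.1332]
eef_rot: [0.746, 0.666, 0.0, -0.0]
force: [0.5, -0.5, 0.2]
grip_width: 0.0411
t 16.42 pos [ 0.6658 -0.2316  0.1358] psi 1.459 gw 0.041 F [0.4 0.4 0.4]
dpos [0.05, -0.21, 5.95] drot [0.005, 0.001, 0.0]
```

View pics/w15.png

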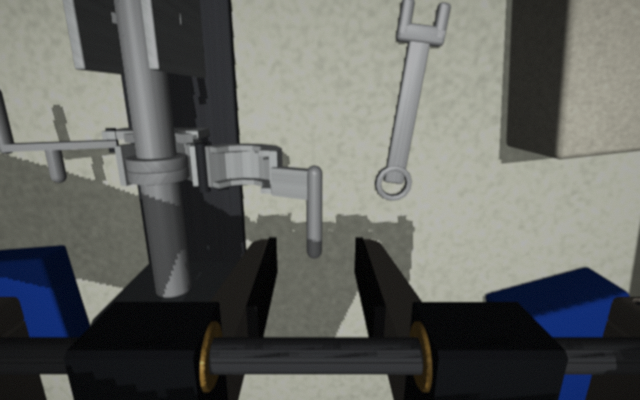

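View pics/sd15.png

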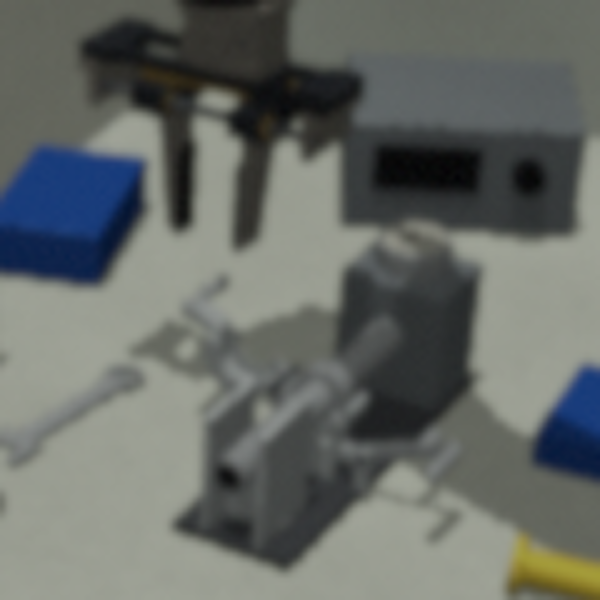

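```bash
python3 -c "
from h import *
O=np.array([.559,-.186]);Y=np.array([.1118,.9937]);X=np.array([.9937,-.1118])
st=lambda P:np.round([(P[:2]-O)@X,(P[:2]-O)@Y,P[2]],4)
c=cal('w15')
for z in (.09,.095,.1): print(st(onz(c,(314.5,252),z)),st(onz(c,(314.5,200),z)))
"
python3 -m creep '{"delta_pos":[[0,-0.2,2],[0,-0.2,4],[0,-0.2,5.5],[0,-0.2,6],[0,-0.2,6],[0,-0.2,6]],"delta_rot":[[0.005,0,0],[0.005,0,0],[0.005,0,0],[0.005,0,0],[0.005,0,0],[0.005,0,0]],"grip":[0.55,0.55,0.55,0.55,0.55,0.55]}'
python3 -m creep '{"delta_pos":[[0,0,0],[0,0,0],[0,0,0],[0,0,0],[0,0,0],[0,0,0]],"delta_rot":[[0,0,0],[0,0,0],[0,0,0],[0,0,0],[0,0,0],[0,0,0]],"grip":[1,1,1,1,1,1]}'
python3 -c "
from h import *
snap('w16')
O=np.array([.559,-.186]);Y=np.array([.1118,.9937]);X=np.array([.9937,-.1118])
P=np.array(sense()['eef_pos']);print([(P[:2]-O)@X,(P[:2]-O)@Y,P[2]+.0187])
go(.6641,-.2310,.0763,1.459)"
```

```text
[ 0.1091 -0.0516  0.09  ] [ 0.1092 -0.0154  0.09  ]
[ 0.1091 -0.0493  0.095 ] [ 0.1092 -0.0139  0.095 ]
[ 0.1091 -0.047   0.1   ] [ 0.1092 -0.0124  0.1   ]
t: 16.92
eef_pos: [0.6646, -0.2317, 0.077]
eef_rot: [0.745, 0.667, -0.0, 0.001]
force: [-0.1, 0.4, -0.3]
grip_width: 0.0413
t: 17.42
eef_pos: [0.6637, -0.2316, 0.0764]
eef_rot: [0.745, 0.667, -0.001, -0.0]
force: [-2.8, 0.0, -0.5]
grip_width: 0.009
[np.float64(0.10915022887227349), np.float64(-0.03360395349278436), np.float64(0.09504449701288997)]
t 17.47 pos [ 0.6637 -0.2316  0.0763] psi 1.459 gw 0.0088 F [-2.9 -0.6 -0.9]
dpos [0.06, 0.03, 0.0] drot [-0.001, 0.001, 0.0]
```

View pics/w16.png

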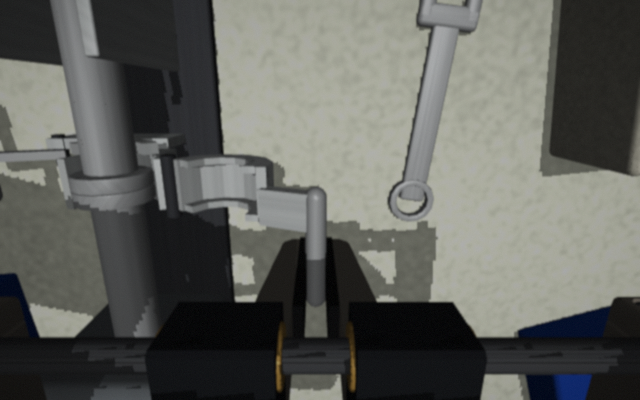

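Bar pinched (9 mm), φ ≈ 2.74. Next, the arc offsets.

```bash
python3 -c "
import numpy as np
f0=2.737
for f in np.arange(2.6,-.01,-.13): print(round(f,2),round(8.5*(np.cos(f0)-np.cos(f)),2),round(-8.5*(np.sin(f)-np.sin(f0)),2))
"
```

```text
2.6 -0.53 -1.04
2.47 -1.16 -1.94
2.34 -1.9 -2.76
2.21 -2.74 -3.48
2.08 -3.67 -4.08
1.95 -4.67 -4.55
1.82 -5.72 -4.89
1.69 -6.8 -5.09
1.56 -7.91 -5.15
1.43 -9.01 -5.07
1.3 -10.09 -4.84
1.17 -11.13 -4.48
1.04 -12.12 -3.98
0.91 -13.03 -3.36
0.78 -13.86 -2.63
0.65 -14.58 -1.8
0.52 -15.19 -0.88
0.39 -15.68 0.11
0.26 -16.03 1.16
0.13 -16.24 2.24
0.0 -16.31 3.35
```

```bash
python3 -m creep '{"delta_pos":[[0,-0.53,-1.04],[0,-1.16,-1.94],[0,-1.9,-2.76],[0,-2.74,-3.48],[0,-3.67,-4.08],[0,-4.67,-4.55],[0,-5.72,-4.89],[0,-5.72,-4.89]],"delta_rot":[[0,0,0],[0,0,0],[0,0,0],[0,0,0],[0,0,0],[0,0,0],[0,0,0],[0,0,0]],"grip":[1,1,1,1,1,1,1,1]}'
cat >> h.py <<'E'
O=np.array([.559,-.186]);Y=np.array([.1118,.9937]);X=np.array([.9937,-.1118])
def stat():
    s=sense();P=np.array(s["eef_pos"]);return np.round([(P[:2]-O)@X*1000,(P[:2]-O)@Y*1000,P[2]*1000+18.7],1)
E
python3 -c "
from h import *
a=stat();print(a);f=np.arctan2(a[2]-62,31-a[0]);print(f,np.hypot(a[2]-62,31-a[0]))
snap('w17')
import numpy as np
for f in [1.7,1.57,1.44,1.31,1.18,1.05,.92,.79]: print(f,np.round([(31-85*np.cos(f)-a[0])/10,-(62+85*np.sin(f)-a[2])/10],2))
"
```

```text
t: 18.13
eef_pos: [0.609, -0.2256, 0.1298]
eef_rot: [0.746, 0.666, 0.001, 0.004]
force: [3.1, 1.2, 7.3]
grip_width: 0.009
[ 54.1 -33.8 148.5]
1.831758456637375 89.53133529664349
1.7 [-1.21  0.22]
1.57 [-2.32  0.15]
1.44 [-3.42  0.22]
1.31 [-4.5   0.44]
1.18 [-5.55  0.79]
1.05 [-6.54  1.28]
0.92 [-7.46  1.89]
0.79 [-8.29  2.61]
```

View pics/w17.png

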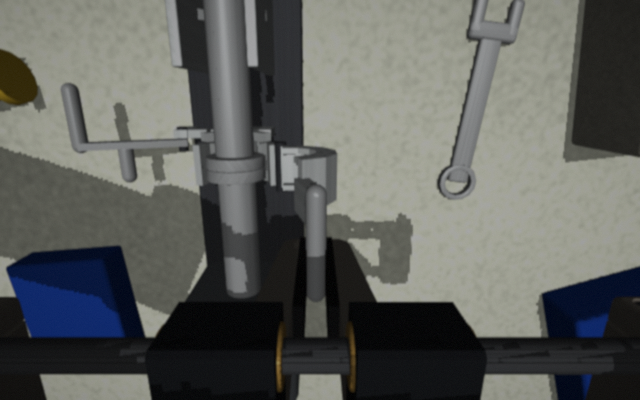

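The ring follows the pinch. Continuing along the arc.

```bash
python3 -m creep '{"delta_pos":[[0,-1.2,0.2],[0,-2.3,0.15],[0,-3.4,0.2],[0,-4.5,0.45],[0,-5.55,0.8],[0,-6.55,1.3],[0,-7.45,1.9],[0,-7.45,1.9]],"delta_rot":[[0,0,0],[0,0,0],[0,0,0],[0,0,0],[0,0,0],[0,0,0],[0,0,0],[0,0,0]],"grip":[1,1,1,1,1,1,1,1]}'
python3 -c "
from h import *
a=stat();print(a);f=np.arctan2(a[2]-62,31-a[0]);print(f,np.hypot(a[2]-62,31-a[0]))
snap('w18')
import numpy as np
for f in [.92,.79,.66,.53,.4,.27,.14,0]: print(f,np.round([(31-85*np.cos(f)-a[0])/10,-(62+85*np.sin(f)-a[2])/10],2))
"
```

```text
t: 18.85
eef_pos: [0.534, -0.2171, 0.1112]
eef_rot: [0.746, 0.666, 0.001, 0.003]
force: [-4.1, 1.6, 7.3]
grip_width: 0.0092
[-21.4 -33.7 129.9]
0.9135367578460829 85.76811761954438
0.92 [0.09 0.03]
0.79 [-0.74  0.75]
0.66 [-1.47  1.58]
0.53 [-2.09  2.49]
0.4 [-2.59  3.48]
0.27 [-2.95  4.52]
0.14 [-3.18  5.6 ]
0 [-3.26  6.79]
```

View pics/w18.png

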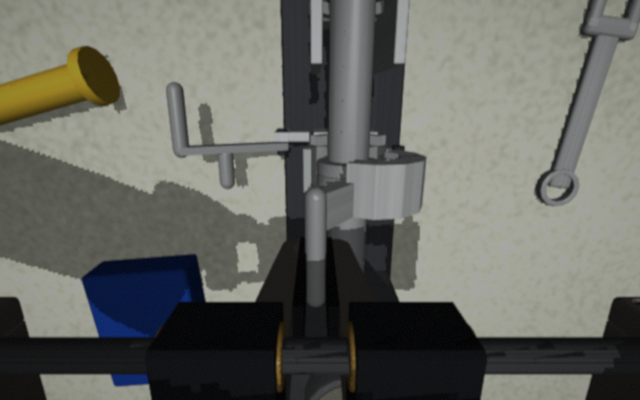

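```bash
python3 -m creep '{"delta_pos":[[0,-0.75,0.75],[0,-1.5,1.6],[0,-2.1,2.5],[0,-2.6,3.5],[0,-2.95,4.5],[0,-3.2,5.6],[0,-3.25,6.5],[0,-3.25,6.8]],"delta_rot":[[0,0,0],[0,0,0],[0,0,0],[0,0,0],[0,0,0],[0,0,0],[0,0,0],[0,0,0]],"grip":[1,1,1,1,1,1,1,1]}'
python3 -c "
from h import *
a=stat();print(a);f=np.arctan2(a[2]-62,31-a[0]);print(f,np.hypot(a[2]-62,31-a[0]))
snap('w19')
cv2.imwrite('pics/sc19.png',cv2.resize(grab_frame('scene')[200:290,180:290],None,fx=6,fy=6,interpolation=2))
print(sense()['force'])
"
```

```text
t: 19.57
eef_pos: [0.5011, -0.2132, 0.041]
eef_rot: [0.746, 0.666, 0.0, 0.002]
force: [-3.1, 1.5, 3.3]
grip_width: 0.0094
[-54.5 -33.5  59.7]
-0.026894098818362293 85.53093007795484
[-2.63896968  1.39678301 -0.62046525]
```

View pics/w19.png

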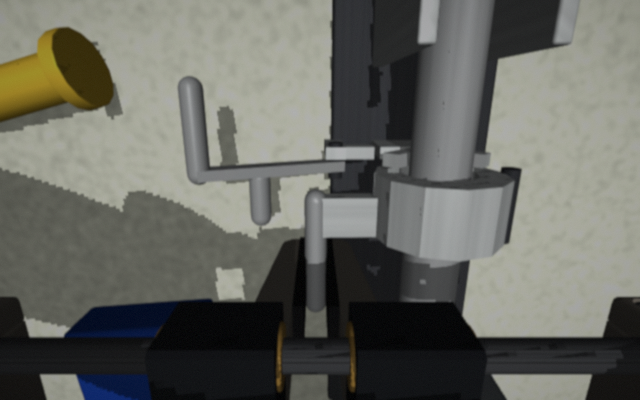

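View pics/sc19.png

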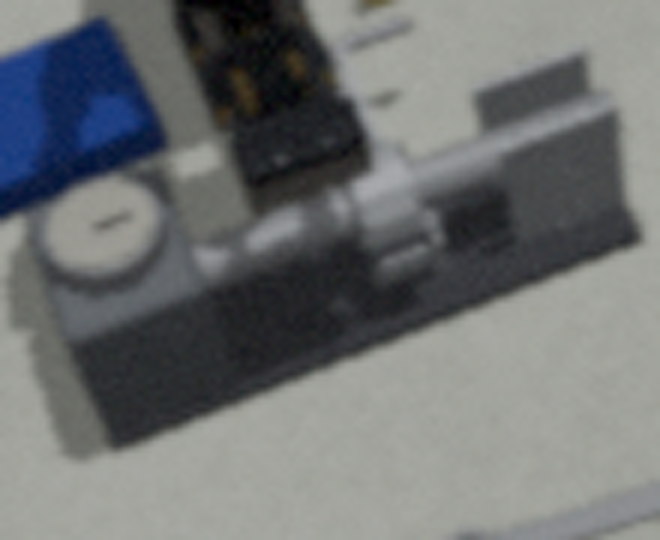

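The ring lies over both flanges. I'll push down gently to seat it against its stop.

```bash
python3 -m creep '{"delta_pos":[[0,0,0.2],[0,0,0.4],[0,0,0.4],[0,0,0.4]],"delta_rot":[[0,0,0],[0,0,0],[0,0,0],[0,0,0]],"grip":[1,1,1,1]}'
python3 -m creep '{"delta_pos":[[0,0,0.3],[0,0,0.4],[0,0,0.4],[0,0,0.4]],"delta_rot":[[0,0,0],[0,0,0],[0,0,0],[0,0,0]],"grip":[1,1,1,1]}'
python3 -c "
from h import *
print(stat())"
```

```text
t: 20.0
eef_pos: [0.5011, -0.2133, 0.039]
eef_rot: [0.745, 0.667, -0.0, 0.001]
force: [-5.4, 3.8, 11.5]
grip_width: 0.009
t: 20.33
eef_pos: [0.5012, -0.2136, 0.0382]
eef_rot: [0.745, 0.667, -0.001, 0.001]
force: [-11.0, 7.9, 25.0]
grip_width: 0.0088
[-54.3 -33.8  56.9]
```

Firm stop at 25 N, so the ring is shut. I'll release with a small opening and lift.

```bash
python3 -m creep '{"delta_pos":[[0,0,-0.1],[0,0,-0.1],[0,0,-0.1],[0,0,-0.1]],"delta_rot":[[0,0,0],[0,0,0],[0,0,0],[0,0,0]],"grip":[0.75,0.75,0.75,0.75]}'
python3 -m creep '{"delta_pos":[[0,0,-1.5],[0,0,-4],[0,0,-8],[0,0,-12],[0,-1,-15],[0,-3,-16],[0,-3,-16],[0,-3,-16]],"delta_rot":[[0,0,0],[0,0,0],[0,0,0],[0,0,0],[0,0,0],[0,0,0],[0,0,0],[0,0,0]],"grip":[0.75,0.75,0.75,0.75,0.6,0.6,0.6,0.6]}'
python3 -c "
from h import *
snap('w20')
a=cv2.imread('pics/w20.png')
cv2.imwrite('pics/w20c.png',cv2.resize(a[60:260,220:470],None,fx=3,fy=3,interpolation=2))
cv2.imwrite('pics/sd20.png',cv2.resize(grab_frame('side')[110:210,310:410],None,fx=6,fy=6,interpolation=2))
cv2.imwrite('pics/sc20.png',cv2.resize(grab_frame('scene')[200:290,180:290],None,fx=6,fy=6,interpolation=2))
a=stat();print(a)"
```

```text
t: 20.67
eef_pos: [0.5014, -0.2138, 0.039]
eef_rot: [0.745, 0.667, -0.001, 0.001]
force: [0.1, 0.7, -0.6]
grip_width: 0.023
t: 21.33
eef_pos: [0.4716, -0.2102, 0.1989]
eef_rot: [0.745, 0.667, -0.001, 0.001]
force: [-0.5, -0.7, -0.4]
grip_width: 0.0368
[-84.6 -33.2 215.7]
```

View pics/w20.png

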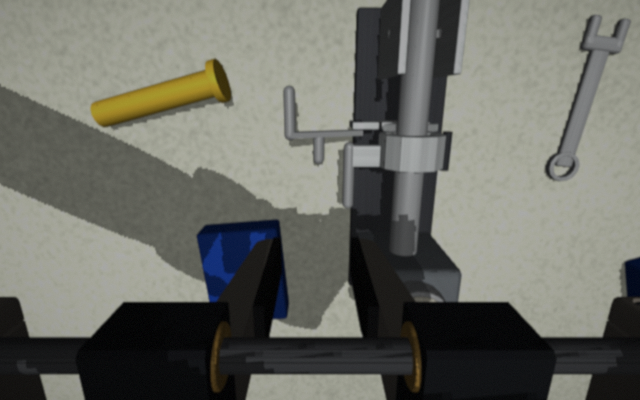

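View pics/sd20.png

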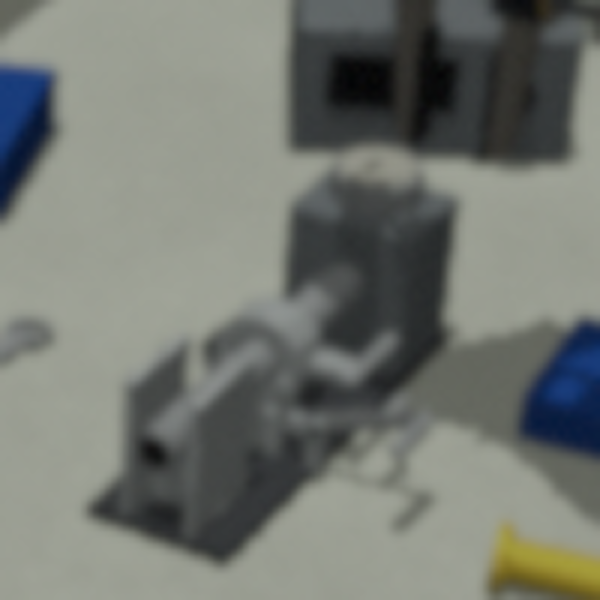

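View pics/sc20.png

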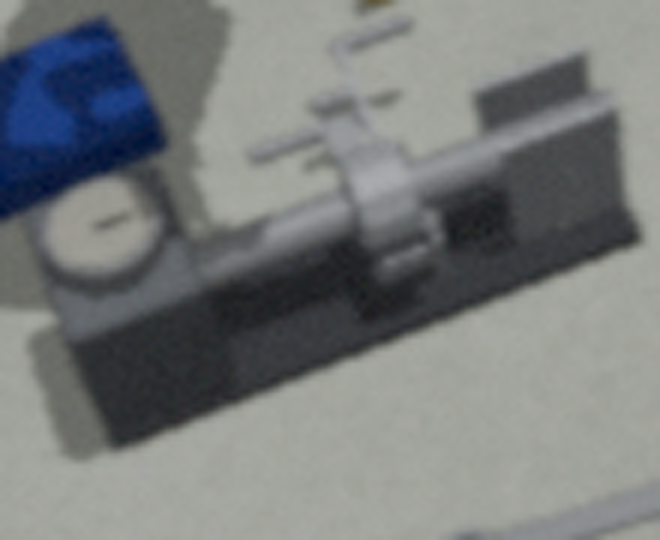

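```bash
python3 -c "
from h import *
st=lambda P:np.round([(P[:2]-O)@X,(P[:2]-O)@Y,P[2]],4)
c=cal('w20');s=calibration('scene');S=lambda x,y:(180+x/6,200+y/6)
for n,a,b in [('ringbar free',(348,205),S(248,158)),('latch free',(289,87),S(410,22)),('latch root',(291,138),S(333,47))]:
  x=tri([(c,a),(s,b)]);print(n,st(x[0]),np.round(x[1],4))
al=1.31
g=np.array([-44-66*np.sin(al),35,36+66*np.cos(al)])/1000;print(g)
w=O+X*g[0]+Y*g[1];print(w)
go(w[0],w[1],g[2]-.0187,1.459)"
```

```text
ringbar free [-0.0538 -0.0507  0.0583] [0.0001 0.0001]
latch free [-0.1067  0.0553  0.0529] [0.001 0.001]
latch root [-0.1056  0.0119  0.0567] [0.0007 0.0007]
[-0.10776821  0.035       0.0530181 ]
[ 0.45582373 -0.13917201]
t 21.48 pos [ 0.4712 -0.2095  0.197 ] psi 1.4601 gw 0.0368 F [ 1.   0.8 -0.7]
dpos [6.83, -2.27, 16.27] drot [-0.002, 0.001, 0.001]
```

```bash
python3 -c "
from h import *
st=lambda P:np.round([(P[:2]-O)@X,(P[:2]-O)@Y,P[2]],4)
c=cal('w20')
print(st(onz(c,(231,90),.02)),st(onz(c,(225,62),.03)))"
python3 -m creep '{"delta_pos":[[2,-0.8,2],[5,-1.6,5],[6.8,-2.3,8],[6.8,-2.3,10],[6.8,-2.3,11],[6.8,-2.3,11],[6.8,-2.3,11]],"delta_rot":[[0,0,0],[0,0,0],[0,0,0],[0,0,0],[0,0,0],[0,0,0],[0,0,0]],"grip":[0.7,0.7,0.7,0.7,0.7,0.7,0.7]}'
python3 -c "
from h import *
snap('w21')
a=stat();print(a)
go(.4558,-.1392,.0348,1.459)"
```

```text
[-0.1646  0.0524  0.02  ] [-0.166   0.0765  0.03  ]
t: 22.07
eef_pos: [0.4559, -0.1398, 0.0868]
eef_rot: [0.745, 0.667, -0.001, -0.001]
force: [1.0, 0.1, 0.1]
grip_width: 0.0275
[-106.9   33.8  106.6]
t 22.12 pos [ 0.4566 -0.1404  0.0879] psi 1.4594 gw 0.0274 F [-0.1  0.2  0.3]
dpos [0.12, -0.09, 5.31] drot [-0.001, 0.001, 0.0]
```

View pics/w21.png

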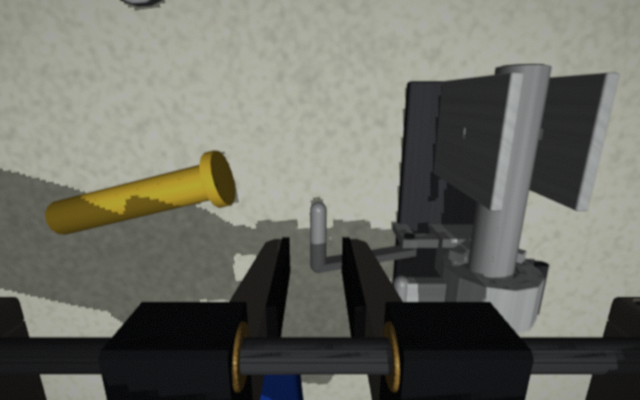

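```bash
python3 -m creep '{"delta_pos":[[0.1,0,1.5],[0.1,0,3],[0.1,0,4.5],[0.1,0,5.2],[0.1,0,5.2]],"delta_rot":[[0,0,0],[0,0,0],[0,0,0],[0,0,0],[0,0,0]],"grip":[0.7,0.7,0.7,0.7,0.7]}'
python3 -m creep '{"delta_pos":[[0,0,0],[0,0,0],[0,0,0],[0,0,0],[0,0,0]],"delta_rot":[[0,0,0],[0,0,0],[0,0,0],[0,0,0],[0,0,0]],"grip":[1,1,1,1,1]}'
python3 -c "
from h import *
snap('w22')
a=stat();print(a,sense()['force'])
al=np.arccos(np.clip((0),-1,1)); x0=a[0]
al0=np.arcsin((-44-a[0])/66);print('alpha from x',al0,'z',36+66*np.cos(al0))
al0=1.31
for f in np.arange(al0-.12,-.02,-.12): print(round(f,2),np.round([6.6*(np.sin(al0)-np.sin(f)),-6.6*(np.cos(f)-np.cos(al0))],2))"
```

```text
t: 22.53
eef_pos: [0.4566, -0.1398, 0.0356]
eef_rot: [0.746, 0.666, -0.001, -0.0]
force: [-0.3, -0.3, -0.1]
grip_width: 0.0279
t: 22.95
eef_pos: [0.4568, -0.1403, 0.0362]
eef_rot: [0.745, 0.667, -0.001, 0.0]
force: [-1.9, -0.7, 3.0]
grip_width: 0.0087
[-106.7   34.    54.8] [-2.41652062 -1.84706833  2.47733321]
alpha from x 1.2532358975033755 z 56.6084933947147
1.19 [ 0.25 -0.75]
1.07 [ 0.59 -1.47]
0.95 [ 1.01 -2.14]
0.83 [ 1.51 -2.75]
0.71 [ 2.07 -3.3 ]
0.59 [ 2.7  -3.78]
0.47 [ 3.39 -4.18]
0.35 [ 4.11 -4.5 ]
0.23 [ 4.87 -4.72]
0.11 [ 5.65 -4.86]
-0.01 [ 6.44 -4.9 ]
```

View pics/w22.png

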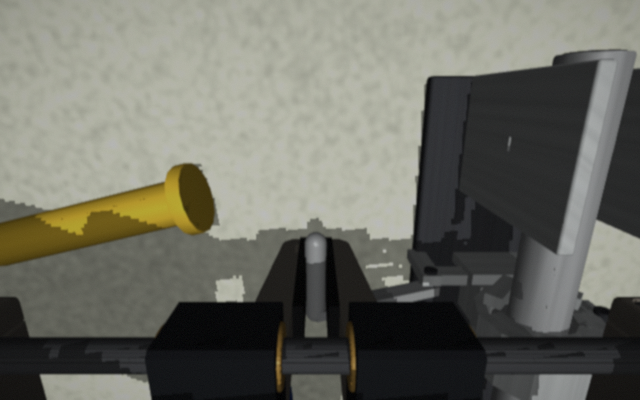

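```bash
python3 -m creep '{"delta_pos":[[0,0.33,-0.87],[0,0.75,-1.62],[0,1.34,-2.41],[0,2.05,-3.1],[0,2.85,-3.68],[0,3.73,-4.13],[0,3.73,-4.13]],"delta_rot":[[0,0,0],[0,0,0],[0,0,0],[0,0,0],[0,0,0],[0,0,0],[0,0,0]],"grip":[1,1,1,1,1,1,1]}'
python3 -c "
from h import *
snap('w23')
a=stat();print(a,sense()['force'])
al=np.arctan2(-44-a[0],a[2]-36);print(al,np.hypot(-44-a[0],a[2]-36)); print((-44-a[0])/10,-(102-a[2])/10)
cv2.imwrite('pics/sc23.png',cv2.resize(grab_frame('scene')[200:290,180:290],None,fx=6,fy=6,interpolation=2))
"
```

```text
t: 23.58
eef_pos: [0.4955, -0.1446, 0.0796]
eef_rot: [0.745, 0.667, -0.001, 0.001]
force: [-4.6, 0.8, 10.1]
grip_width: 0.0085
[-68.   34.   98.2] [-4.51544949  0.91699135 10.23668881]
0.36825072334378056 66.66963326732794
2.4 -0.3799999999999997
```

View pics/w23.png

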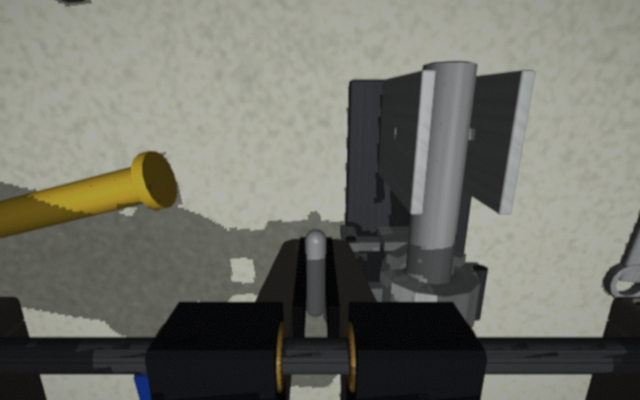

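```bash
python3 -m creep '{"delta_pos":[[0,0.6,-0.15],[0,1.1,-0.25],[0,1.6,-0.33],[0,2.0,-0.36],[0,2.4,-0.38],[0,2.6,-0.38],[0,2.6,-0.38]],"delta_rot":[[0,0,0],[0,0,0],[0,0,0],[0,0,0],[0,0,0],[0,0,0],[0,0,0]],"grip":[1,1,1,1,1,1,1]}'
python3 -c "
from h import *
a=stat();print(a,sense()['force'])"
python3 -m creep '{"delta_pos":[[0,0.2,0],[0,0.3,0],[0,0.3,0],[0,0.3,0]],"delta_rot":[[0,0,0],[0,0,0],[0,0,0],[0,0,0]],"grip":[1,1,1,1]}'
python3 -c "
from h import *
snap('w24')
a=stat();print(a,sense()['force'])"
```

```text
t: 24.27
eef_pos: [0.5191, -0.1471, 0.0843]
eef_rot: [0.745, 0.667, -0.003, -0.002]
force: [-14.3, -1.0, 13.5]
grip_width: 0.0088
[-44.   34.2 103. ] [-14.29597296  -1.03151533  13.49728691]
t: 24.6
eef_pos: [0.519, -0.1471, 0.0844]
eef_rot: [0.745, 0.667, -0.006, -0.005]
force: [-14.6, -1.4, 10.4]
grip_width: 0.009
[-44.   34.2 103.1] [-14.70940342  -0.35838985  10.11938451]
```

View pics/w24.png

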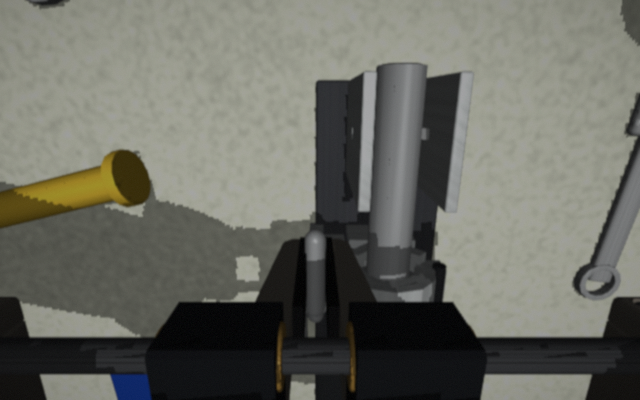

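Hard stop at x = −44 mm (14 N), so the latch is upright. Release, rise and check.

```bash
python3 -m creep '{"delta_pos":[[0,0,0],[0,0,0],[0,0,0],[0,0,0]],"delta_rot":[[0,0,0],[0,0,0],[0,0,0],[0,0,0]],"grip":[0.78,0.78,0.78,0.78]}'
python3 -m creep '{"delta_pos":[[0,0,-1.5],[0,0,-4],[0,0,-7],[2,1,-10],[4,3,-12],[4,4,-12],[4,4,-12],[4,4,-12]],"delta_rot":[[0.01,0,0],[0.01,0,0],[0.01,0,0],[0.01,0,0],[0.01,0,0],[0.01,0,0],[0.01,0,0],[0.01,0,0]],"grip":[0.78,0.78,0.78,0.6,0.5,0.5,0.5,0.5]}'
python3 -c "
from h import *
snap('w25')
cv2.imwrite('pics/sd25.png',cv2.resize(grab_frame('side')[110:210,310:410],None,fx=6,fy=6,interpolation=2))
cv2.imwrite('pics/sc25.png',cv2.resize(grab_frame('scene')[200:290,180:290],None,fx=6,fy=6,interpolation=2))
cv2.imwrite('pics/sc25f.png',grab_frame('scene'))
print(stat(),sense()['force'])"
```

```text
t: 24.98
eef_pos: [0.5198, -0.1469, 0.0847]
eef_rot: [0.745, 0.667, -0.005, -0.005]
force: [0.6, -0.5, 0.5]
grip_width: 0.02
t: 25.65
eef_pos: [0.5655, -0.1112, 0.2035]
eef_rot: [0.744, 0.668, -0.009, -0.009]
force: [0.5, 0.1, -0.8]
grip_width: 0.0457
[ -2.9  74.5 221.6] [-0.79392037 -0.42540649 -0.6457377 ]
```

View pics/w25.png

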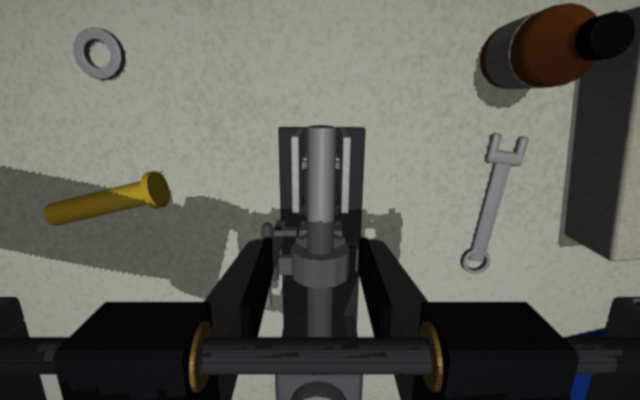

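View pics/sd25.png

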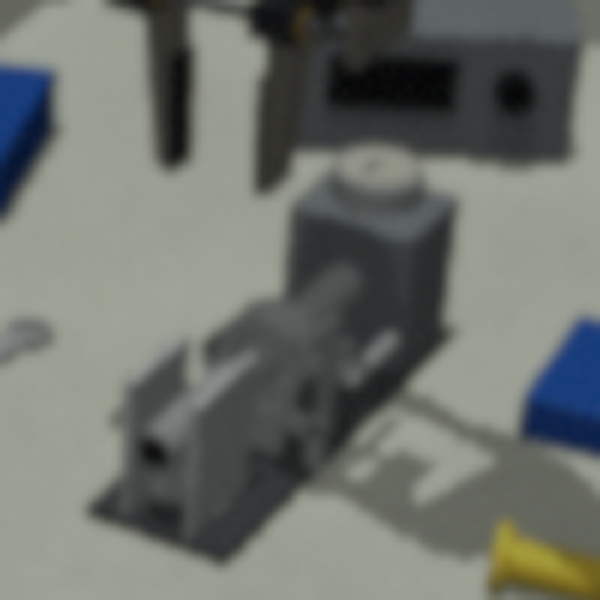

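View pics/sc25.png

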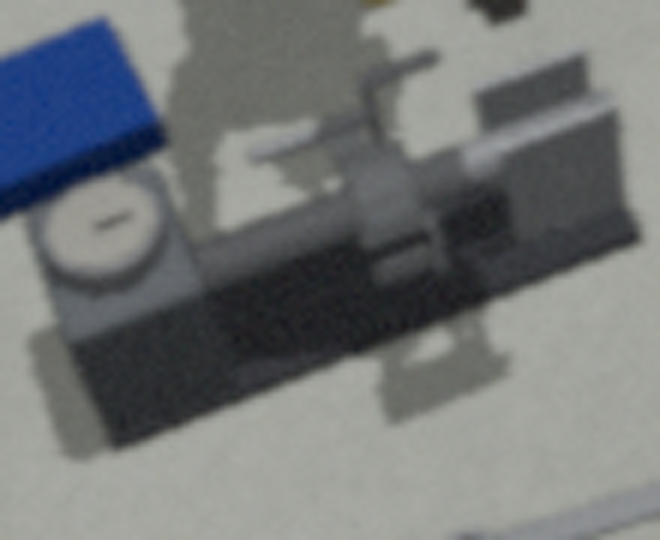

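View pics/sc25f.png

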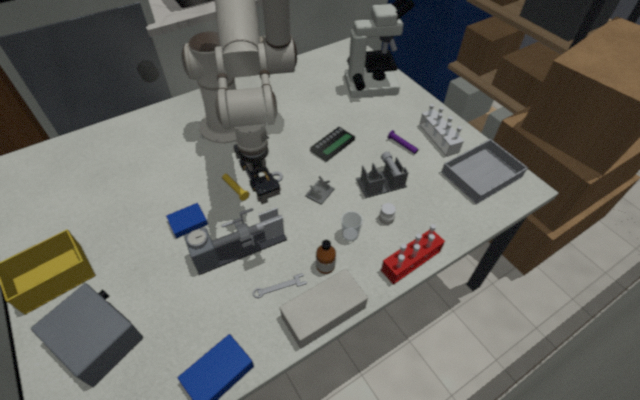

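```bash
python3 -c "
from h import *
st=lambda P:np.round([(P[:2]-O)@X,(P[:2]-O)@Y,P[2]],4)
c=cal('w25');s=calibration('scene');S=lambda x,y:(180+x/6,200+y/6)
x=tri([(c,(267.5,228)),(s,S(437,58))]);print('latch bar free',st(x[0]),np.round(x[1],4))
for cc,p in [(c,(321,127)),(cal('w14'),(314,84))]: print('tail',st(onz(cc,p,.075)))
print('ring bar free (scene, z=.062)',st(onz(s,S(250,156),.062)),'before',st(onz(s,S(248,158),.062)))
a=cv2.imread('pics/w25.png');cv2.imwrite('pics/w25c.png',cv2.resize(a[110:310,230:410],None,fx=3,fy=3,interpolation=2))
"
```

```text
latch bar free [-0.043   0.0518  0.1002] [0.0028 0.0028]
tail [-0.0006  0.1311  0.075 ]
tail [-0.0005  0.1299  0.075 ]
ring bar free (scene, z=.062) [-0.0518 -0.0497  0.062 ] before [-0.051 -0.051  0.062]
```

View pics/w25c.png

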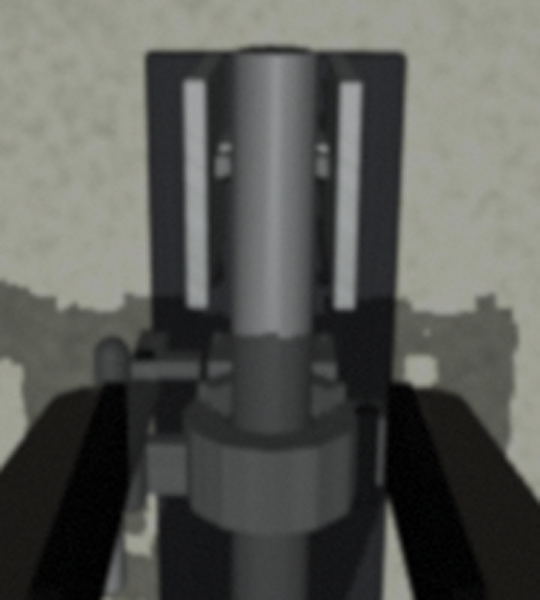

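Checks agree: latch bar upright (x ≈ −43 mm, about 100 mm up), tail at port y ≈ 130–131 mm, ring shut. Handing in.

```bash
python3 -c "
from h import *
print(finish_job())"
```

```text
the job is handed in; nothing more can be done
None
```

The job is done and handed in at about 26 s; `finish_job()` reports no verdict. I moved the tube from the rack to the V rest and let go. I regripped it about 38 mm from its face, lowered it into the cradle and slid it until the flanges met. I then swung the ring shut and the latch up.

**Last checks**
- **Tube:** it stopped against the fixed flange with about 6 N. Afterwards its tail measured at port y 130–131 mm, where flush is 130, and within about 1 mm of the pipe axis.
- **Ring:** it met a hard stop under a 25 N push. Its bar measured at port x −54 mm. One height reading was 58 mm against the stated 62 mm, which I take as measuring error.
- **Latch:** it met a hard stop with the bar at port x −44 mm. A camera check afterwards gave x −43 mm, 100 mm up, where closed is −44 and 102; its two views disagreed by about 3 mm.
- **Bystanders:** the thicker-tailed fitting and the other things on the bench looked unmoved in the final scene view. The gripper was clear, with the force near zero.

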